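# Load the dowel borer and latch its guard

### The arm

A 6-joint arm with a two-finger parallel gripper is mounted at the origin on the work surface; the furniture and walls round the work are solid. World frame = base frame: x ahead of the robot, y to its left, z up, the work surface at z = 0. Lengths are in m, angles in rad, forces in N, time in s.
With the tool pointing down it reaches from about 0.375 to 0.9 m from the base axis. Payload 3.1 kg.
Tool frame: the origin (TCP) lies at the very end of the fingers, on their centre line; the grasp point (between the pads) lies 19 mm behind it; z points along the fingers, y is the direction in which the jaws open and shut (so a half turn about z gives the same grasp; the last joint's range is limited). The gripper opens to 85 mm and grips with 20 to 120 N. Pads are 22 mm wide; open, the fingers measure 114 mm over their backs; the gripper's body (76 mm by 85 mm) begins 54 mm behind the grasp point. The pads swing forward as they close: fully open they stand 13 mm farther back than shut.
Start: joints at [-1.488, 0.527, 1.433, -0, 1.181, -0.178], TCP at [0.161, -0.604, 0.231] pointing down, gripper open.
Joint ranges: [-3.08, 3.08], [-0.75, 2.2], [0.22, 2.44], [-1.43, 4.57], [0, 2.65], [-2.85, 2.85]. Speed limits (rad/s): [2.79, 2.79, 3.14, 3.14, 3.14, 3.14].

### API

Orientations are given as a unit quaternion [x, y, z, w].
In Python, from station import * gives the robot as it stands.
- The arm moves only by the tool jog_arm, never from a script. Its argument "motion" is a list of rows, each a list of 5 numbers: the shift along the world's x, y, z in cm, then the turn about the world's z in degrees, then the closure in counts, from 0 (fully open) to 255 (shut). In form: [[tx, ty, tz, yaw, jaw], ...]. A call has 1 to 10 rows; each row shifts and turns the pose as measured when the row begins; what a row does not reach is not made up. A row lasts 1/12 s, in which the tool goes at most 41.7 mm and 7.16 degrees, less where a joint would pass 70% of its speed; a pose out of reach is approached as far as the arm can. A call with a gripper value outside its range is refused whole. The fingers move at their own pace and stop on an object; "squeeze" is the grip in N (left out, the last holds). Time passes only in rows, so rows that do not move let the fingers close. It gives the time, the measured TCP pose, the force and the opening at its end, in the units of the state.
- sense(): the state, without advancing time (a new reading comes with each control period).
- snapshot(name): name is "scene" or "top" or "wrist"; returns a dict with "img" (384x512x3 uint8, red, green, blue), "depth" (384x512 float32, m along the optical axis (not along the pixel's ray), 0 where there is no reading), "intrinsics" (3x3 intrinsics, pixels), "eye" and "attitude" of the camera in the world. Camera axes: x right, y down, z forward; pixel columns grow to the right and rows downward; lengths in m; the calibration is good to about 2 mm. A picture is of the moment at which its call begins.
- sign_off(): hands the job in, once; it reports no verdict.
The state is a dict: "t": time; "q": joint angles; "qd": joint speeds; "tau": joint torques, N m; "tcp_pos": TCP position; "tool_rot": TCP orientation; "force": force on the tool from outside, world axes, zero at the start; "ft_torque": the same for the moment, N m; "finger_gap": opening from 0.0 (shut) to 1.0 (fully open).
Only numpy, scipy, OpenCV 4.12 (cv2) and the standard library are available. Lean on these libraries where they do the work, as an engineer would, in place of code of your own. Each camera call takes 0.05 s, during which the arm holds its last target.

### The job

Get the dowel boring machine ready to bore the stool rail. Take the long rail from the peg rack, where it stands on edge, and lay it flat on the machine's table between the guides, with one end up against the drill plate; then push the sliding guard shut over it until its latch clicks in. Leave the shorter offcut standing in the rack.

Things in the scene. Friction and masses are not known exactly. Their poses are not given: they have to be found in the camera images.
- rail_mid (a point): centre of the stool rail, a plain dark wooden bar 140 x 45 x 22 mm, 0.14 kg; x along its 45 mm width, y along its 140 mm length, z through its 22 mm thickness. Starts on edge (width upright) in an outer slot of the rack, length along the rack's x, its centre 36.5 mm above the bench. Either broad face may be up and either end may go to the drill plate. It also stands on edge on the bench
- short_offcut: the other piece in the rack, like wood but only 92 x 45 x 22 mm, on edge in the other outer slot, to be left there. Origin at the centre of one broad face; y along its length. The bench between the rack and the machine is clear for 120 mm or more; a rail stood on edge there tips over flat when pushed sideways near its top
- rack: wooden peg rack, fixed; origin at the middle of its underside. Board 124 (x) x 210 (y) x 14 mm, three slots along x at y = -70, 0 (empty), +70 mm. A slot is 28 mm wide between pairs of 10 mm pegs at x = -38 and +38 mm, peg tops 45 mm above the bench; a piece on edge stands 14 mm higher. For x within 30 mm of the middle its sides are free for fingers down to the board
- boring_machine: bench dowel boring machine, fixed; origin at bench height, z up; x -95 to 95 (fittings at the front to -135), y -185 to 215 mm. At -y the open table, top 56 mm above the bench, x -62 to 62, y -178 to -12 mm. Then, towards +y, the upright drill plate with two brass bushes (104 mm wide, face at y = -8, top z = 94 mm), the spindle head and the motor, under the parked guard
- nest (a point): where the rail's centre belongs: x 0, y -78, z 67 mm of the machine, axes as the machine's; rail flat, length along y, end touching the drill plate. Four guide blocks 14 mm high leave a channel 52 mm wide along y: back ones x 26 to 42, front ones with air cylinders x -61 to -26, at machine y -46 to -16 and -161 to -131 mm; between those, both sides are free for fingers to the table
- guard (a joint): travel of the guard in m towards the machine's -y: 0 parked open (starts at 0 to 0.02), 0.18 its stop, shut over the table. A clear hood in an aluminium frame on two rods, 195 long (y), 176 wide, top z = 143 mm; parked, its leading edge is at machine y = +15 mm. It passes 10 mm over a rail lying flat but strikes a tilted one. Slides with 3 to 5 N, stays where left; the last 40 mm take up to 10 N
- guard_handle (a point): middle of the guard's steel handle: a level bar 14 mm thick along the machine's x, free for 96 mm between two posts, its middle 184 mm above the bench, 34 mm clear under it. Moves with the guard: machine y = +85 mm parked, -95 mm shut. Can be pushed with closed fingers from its +y side or pinched from above
- guard_latch (a joint): angle in rad of the sprung steel pawl low on the machine's front near the -y end: 0 is up (at rest); the guard's striker pin presses it to about 0.18 over the last 40 mm of travel, and it snaps back to 0 behind the pin at about 0.177 m, so that the guard cannot slide back
Things that resemble listed ones, but are neither listed nor needed, are in the scene too. What is shaped like the part that bears rail_mid but green is not meant.

How it is judged:
By the outcome, as a careful person would: the job done as asked, in the order asked, and still so for the second after the job is handed in, with the robot touching nothing.
It also fails if it takes over 64 s, if anything falls off the work surface, if the arm or the gripper's body presses on something with over 40 N, if the wrist force passes 120 N, or if a joint passes its speed limit or range.

## Working session

There is one attempt and no reset: what is moved stays moved. The work goes in short steps, Python scripts to look and compute and a tool call to move; the robot and the scene stay as the last step left them, time stands still between calls to the robot, and variables do not carry over. Pictures are saved under pics/ and viewed, and the job is handed in when it is done.

Besides the shell and the picture viewer there is one more tool, called as name(argument=value, ...) on one line, values as JSON. jog_arm: Moves the arm, as the interface text tells. Its arguments: {"type":"object","properties":{"motion":{"type":"array","items":{"type":"array","items":{"type":"number"}}},"squeeze":{"type":"number"}},"required":["motion"]}

```bash
mkdir -p pics; ls; cat > h.py <<'E'
from station import *
import numpy as np, cv2
from scipy.spatial.transform import Rotation as R
def cam(name, fn=None):
    s=snapshot(name)
    if fn: cv2.imwrite('pics/'+fn+'.png', s['img'][:,:,::-1]); np.savez('pics/'+fn+'.npz', **s)
    return s
def att(s):
    a=np.array(s['attitude'],float)
    return R.from_quat(a).as_matrix() if a.size==4 else a.reshape(3,3)
def world(s):
    K=s['intrinsics'];d=s['depth'];v,u=np.mgrid[0:384,0:512]
    P=np.stack([(u-K[0,2])/K[0,0]*d,(v-K[1,2])/K[1,1]*d,d],-1)
    return P@att(s).T+np.array(s['eye'])
def crop(fn,out,r0,r1,c0,c1,k):
    im=cv2.imread('pics/'+fn+'.png')[r0:r1,c0:c1]
    cv2.imwrite('pics/'+out+'.png',cv2.resize(im,None,fx=k,fy=k,interpolation=cv2.INTER_CUBIC))
E
python3 - <<'E'
from h import *
for n in ("scene","top"):
    s=cam(n,n+'0'); print(n,s['eye'],s['attitude'],s['intrinsics'])
print(sense())
E
```

```text
pics
scene [-0.25071595 -1.55672996  0.88553452] [ 0.82703668 -0.18722088  0.12620618 -0.51481129] [[413.23604105   0.         248.9146601 ]
 [  0.         413.23604105 187.90220042]
 [  0.           0.           1.        ]]
top [ 0.28899786 -0.08148019  1.64775861] [-0.70233113  0.70949231 -0.05162683  0.02619767] [[474.09192829   0.         255.01191962]
 [  0.         474.09192829 195.60334521]
 [  0.           0.           1.        ]]
{'t': 0.1, 'q': array([-1.48851782e+00,  5.28400082e-01,  1.43374709e+00,  8.21637529e-06,
        1.18140673e+00, -1.78536406e-01]), 'qd': array([ 0.00100519, -0.00119303, -0.00315267, -0.00061759,  0.00226468,
       -0.00045241]), 'tau': array([-7.26754661e-04, -4.43305135e+01, -1.78586841e+01, -1.88695140e-04,
        3.92073212e-03,  7.07798790e-06]), 'tcp_pos': array([ 0.16112353, -0.60322163,  0.23042357]), 'tool_rot': array([ 9.91508718e-01,  1.30036538e-01,  5.09728971e-05, -9.79305488e-04]), 'force': array([ 1.03622438,  0.44301827, -0.72433025]), 'ft_torque': array([-0.02217261,  0.00547819,  0.01555268]), 'finger_gap': 1.0015690461204731}
```

View pics/scene0.png

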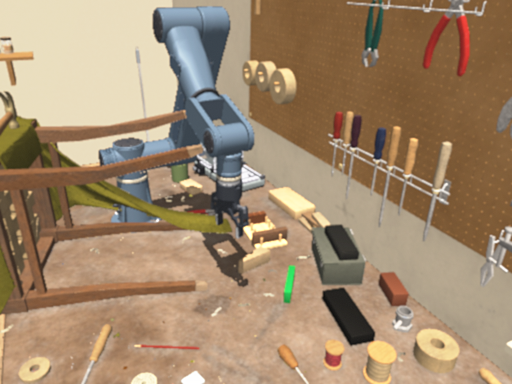

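View pics/top0.png

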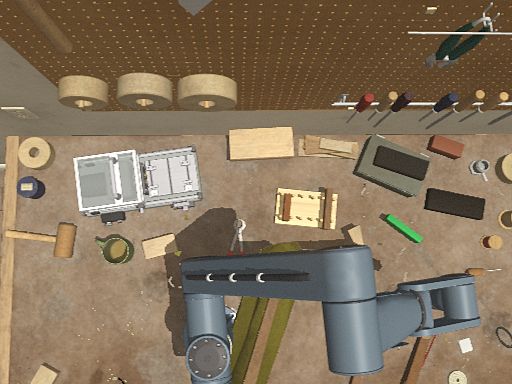

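```bash
python3 - <<'E'
from h import *
crop('top0','t0m',130,240,60,220,5); crop('top0','t0r',170,260,250,370,6)
s=dict(np.load('pics/top0.npz'));W=world(s)
print(att(s))
for v,u in [(250,60),(205,305),(195,287),(195,328),(228,404),(143,262),(245,160),(240,262),(180,170),(180,110)]: print((u,v),W[v,u].round(3))
E
```

```text
[[-0.01208933 -0.99389206  0.10969235]
 [-0.99930208  0.00813131 -0.0364588 ]
 [ 0.03534417 -0.11005656 -0.9932967 ]]
(60, 250) [0.29  0.503 0.061]
(305, 205) [ 0.435 -0.315  0.016]
(287, 195) [ 0.465 -0.248  0.062]
(328, 195) [ 0.465 -0.388  0.055]
(404, 228) [ 0.35  -0.647  0.049]
(262, 143) [ 0.649 -0.167  0.041]
(160, 245) [0.303 0.182 0.031]
(262, 240) [ 0.316 -0.164 -0.   ]
(170, 180) [0.52  0.146 0.055]
(110, 180) [0.509 0.323 0.143]
```

View pics/t0m.png

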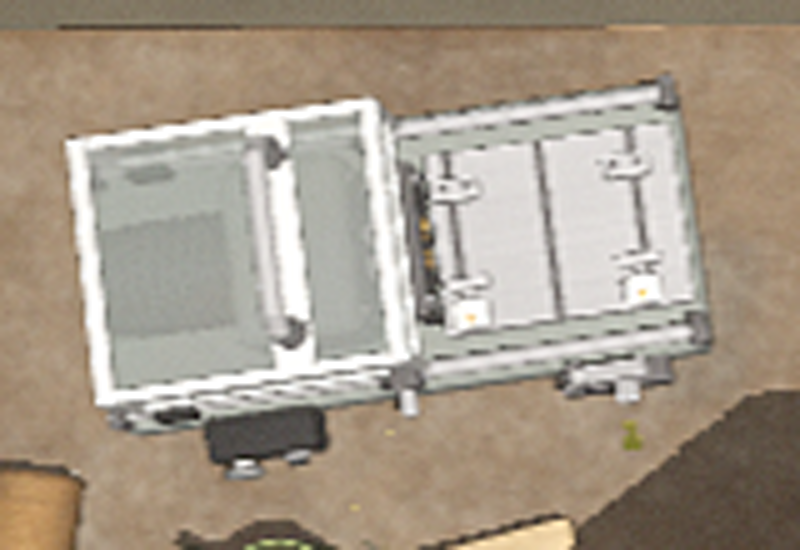

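View pics/t0r.png

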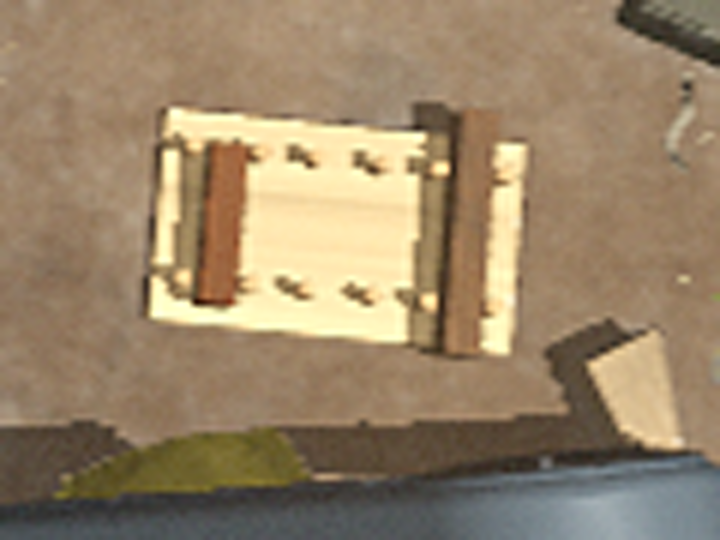

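```bash
python3 - <<'E'
from h import *
s=dict(np.load('pics/top0.npz'));W=world(s);im=s['img'].astype(int)
def fit(m,n):
    p=W[m][:,:2].astype(np.float32); r=cv2.minAreaRect(p*1000); print(n,len(p),'c',np.round(r[0],1),'size',np.round(r[1],1),'ang',round(r[2],2),'zmed',np.median(W[m][:,2]).round(4))
x,y,z=W[...,0],W[...,1],W[...,2]
reg=lambda a,b,c,d:(x>a)&(x<b)&(y>c)&(y<d)
fit(reg(.3,.56,-.44,-.33)&(z>.049)&(z<.066),'rail')
fit(reg(.3,.56,-.3,-.2)&(z>.049)&(z<.066),'off')
fit(reg(.33,.56,-.44,-.2)&(z>.008)&(z<.03),'board')
fit(reg(.36,.66,-.0,.24)&(z>.05)&(z<.06),'table')
fit(reg(.36,.66,-.0,.5)&(z>.138)&(z<.15),'guardtop')
fit(reg(.36,.66,-.0,.5)&(z>.17)&(z<.2),'handle')
fit(reg(.4,.66,-.0,.24)&(z>.084)&(z<.1),'plate')
fit(reg(.4,.66,-.0,.24)&(z>.064)&(z<.078),'blocks')
q=sense(); M=R.from_quat(q['tool_rot']).as_matrix(); print('tool y',M[:,1],'z',M[:,2])
cam('wrist','w0')
E
```

```text
rail 278 c [ 421.4 -372.6] size [ 65.1 137.1] ang 88.53 zmed 0.0572
off 221 c [ 384.5 -251.7] size [ 53.7 173.9] ang 83.52 zmed 0.0575
board 1445 c [ 443.8 -316.2] size [241.2 213. ] ang 80.32 zmed 0.0137
table 1586 c [525.4 143.6] size [200.  191.9] ang 6.88 zmed 0.0557
guardtop 2691 c [510.1 331. ] size [173.3 197.5] ang 7.82 zmed 0.1425
handle 194 c [513.3 302.9] size [127.6  14.4] ang 7.32 zmed 0.1889
plate 147 c [465.4 202. ] size [199.3 117. ] ang 47.93 zmed 0.0937
blocks 374 c [518.3 147.8] size [214.6 198.2] ang 7.7 zmed 0.0694
tool y [ 0.25786482 -0.96617908 -0.00192872] z [-1.53610846e-04  1.95523654e-03 -9.99998077e-01]
```

View pics/w0.png

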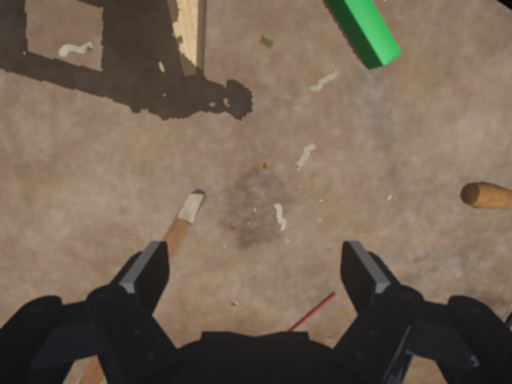

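```bash
python3 - <<'E'
from h import *
s=dict(np.load('pics/top0.npz'));W=world(s);im=s['img'].astype(int)
x,y,z=W[...,0],W[...,1],W[...,2]
reg=lambda a,b,c,d:(x>a)&(x<b)&(y>c)&(y<d)
dark=(im[...,0]<170)&(im[...,0]-im[...,2]>25)
def fit(m,n):
    m=m.astype(np.uint8); k,l,st,_=cv2.connectedComponentsWithStats(m); i=1+np.argmax(st[1:,4]); m=l==i
    p=W[m][:,:2].astype(np.float32); r=cv2.minAreaRect(p*1000); e=np.linalg.eigh(np.cov(p.T))[1][:,1]; print(n,len(p),'c',np.round(r[0],1),'size',np.round(r[1],1),'ang',round(r[2],2),'pca',np.degrees(np.arctan2(e[1],e[0])).round(2),'z',np.median(W[m][:,2]).round(4), 'mean',p.mean(0).round(4))
fit(reg(.35,.56,-.42,-.34)&(z>.05)&(z<.066)&dark,'rail')
fit(reg(.38,.52,-.3,-.2)&(z>.05)&(z<.066)&dark,'off')
s2=dict(np.load('pics/scene0.npz'));W2=world(s2)
for v,u in [(130,60),(170,60),(155,190),(115,170),(230,190),(288,190),(215,150),(228,225),(255,60),(262,255),(285,290),(225,265)]: print((u,v),W2[v,u].round(3))
E
```

```text
rail 224 c [ 420.9 -388.7] size [ 21.8 138.3] ang 83.23 pca 172.93 z 0.0575 mean [ 0.4232 -0.3877]
off 144 c [ 425.7 -247.4] size [20.  91.2] ang 83.28 pca 174.04 z 0.0579 mean [ 0.4257 -0.2473]
(60, 130) [-0.228 -0.071  0.438]
(60, 170) [-0.252 -0.442  0.443]
(190, 155) [ 0.073 -0.545  0.47 ]
(170, 115) [ 0.128 -0.168  0.476]
(190, 230) [ 0.143 -0.281  0.064]
(190, 288) [ 0.052 -0.542  0.018]
(150, 215) [ 0.043 -0.07   0.043]
(225, 228) [ 0.28  -0.292  0.044]
(60, 255) [-0.308 -0.147 -0.001]
(255, 262) [ 0.301 -0.509  0.021]
(290, 285) [ 0.332 -0.69   0.044]
(265, 225) [ 0.458 -0.29   0.012]
```

```bash
python3 - <<'E'
from h import *
s2=dict(np.load('pics/scene0.npz'));W2=world(s2)
for v,u in [(110,184),(113,178),(113,182),(125,120),(152,199),(155,195),(20,175),(20,225),(60,190),(90,205),(110,235),(135,230),(180,228),(150,128),(195,130),(185,185)]: print((u,v),W2[v,u].round(3))
crop('scene0','s0c',0,300,60,310,3)
E
```

```text
(184, 110) [ 0.179 -0.173  0.49 ]
(178, 113) [ 0.155 -0.177  0.483]
(182, 113) [ 0.169 -0.179  0.482]
(120, 125) [-0.038 -0.123  0.448]
(199, 152) [ 0.096 -0.553  0.478]
(195, 155) [ 0.257 -0.038  0.259]
(175, 20) [ 0.116 -0.336  0.797]
(225, 20) [ 0.274 -0.326  0.794]
(190, 60) [ 0.131 -0.408  0.697]
(205, 90) [ 0.146 -0.48   0.627]
(235, 110) [ 0.201 -0.56   0.586]
(230, 135) [ 0.153 -0.634  0.544]
(228, 180) [ 0.146 -0.636  0.42 ]
(128, 150) [-0.011 -0.062  0.33 ]
(130, 195) [-0.038 -0.152  0.189]
(185, 185) [0.272 0.176 0.026]
```

View pics/s0c.png

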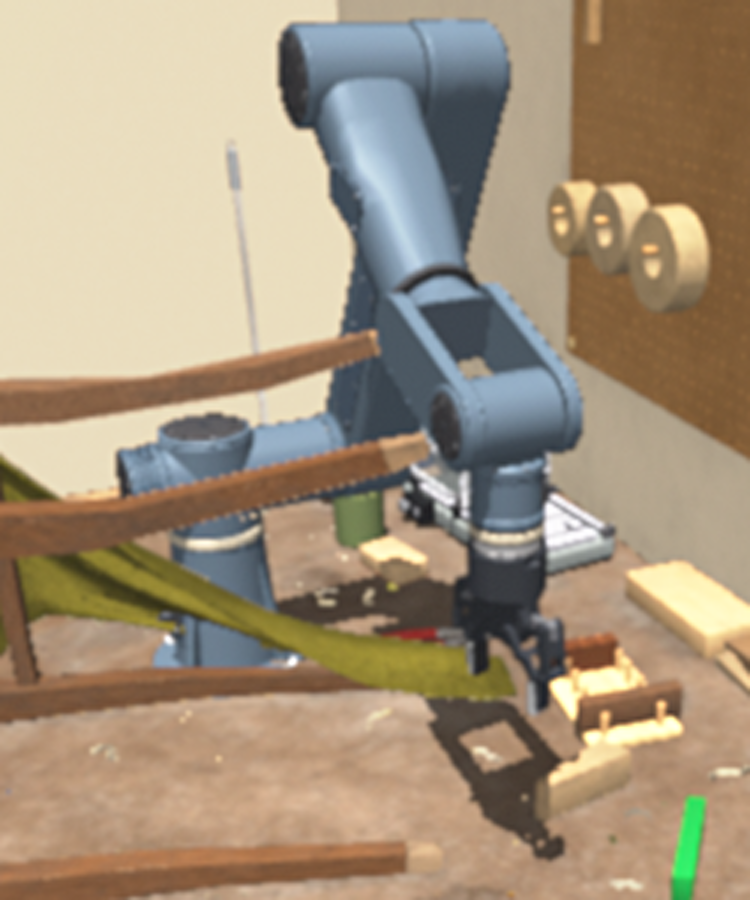

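jog_arm(motion=[[2.7, 2.4, 0, -2.4, 0], [2.7, 2.4, 0, -2.4, 0], [2.7, 2.4, 0, -2.4, 0], [2.7, 2.4, 0, -2.4, 0], [2.7, 2.4, 0, -2.4, 0], [2.7, 2.4, 0, -2.4, 0], [2.7, 2.4, 0, -2.4, 0], [2.7, 2.4, 0, -2.4, 0], [2.7, 2.4, 0, -2.2, 0], [0, 0, 0, 0, 0]])

```text
t: 0.98
tcp_pos: [0.4085, -0.3782, 0.2272]
tool_rot: [0.997, -0.071, -0.001, -0.002]
force: [-0.5, 0.6, -0.7]
finger_gap: 1.0
```

```bash
python3 - <<'E'
from h import *
q=sense(); M=R.from_quat(q['tool_rot']).as_matrix(); print(q['t'],q['q'],q['tcp_pos'],'tool yaw',np.degrees(np.arctan2(M[1,1],M[0,1])))
s=cam('wrist','w1');print(s['eye']); W=world(s)
E
```

```text
0.9833 [-9.48013226e-01  4.42715460e-01  1.60660513e+00  9.32273820e-04
  1.09771167e+00  7.64066741e-01] [ 0.4085177  -0.37815256  0.22716667] tool yaw -98.11983161947818
[ 0.48227342 -0.38893949  0.37018614]
```

View pics/w1.png

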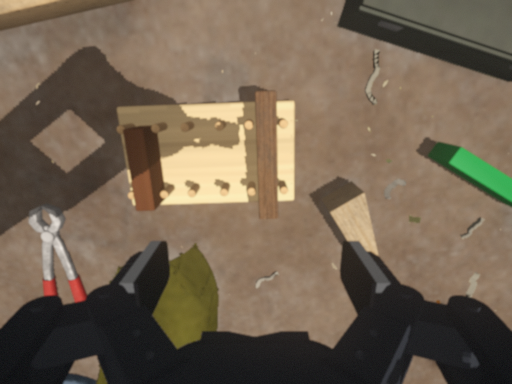

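```bash
cat >> h.py <<'E'
def fit(W,m,n):
    m=m.astype(np.uint8); k,l,st,_=cv2.connectedComponentsWithStats(m); i=1+np.argmax(st[1:,4]); m=l==i
    p=W[m][:,:2].astype(np.float32); r=cv2.minAreaRect(p*1000); e=np.linalg.eigh(np.cov(p.T))[1][:,1]; print(n,len(p),'c',np.round(r[0],1),'size',np.round(r[1],1),'ang',round(r[2],2),'pca',np.degrees(np.arctan2(e[1],e[0])).round(2),'z',np.median(W[m][:,2]).round(4), 'mean',p.mean(0).round(4))
def reg(W,a,b,c,d,e,f): return (W[...,0]>a)&(W[...,0]<b)&(W[...,1]>c)&(W[...,1]<d)&(W[...,2]>e)&(W[...,2]<f)
E
python3 - <<'E'
from h import *
s=dict(np.load('pics/w1.npz'));W=world(s)
fit(W,reg(W,.3,.56,-.44,-.33,.052,.066),'rail')
fit(W,reg(W,.3,.56,-.3,-.2,.052,.066),'off')
fit(W,reg(W,.3,.56,-.44,-.2,.008,.02),'board')
E
```

```text
rail 2625 c [ 420.3 -391.9] size [ 22.  139.7] ang 83.87 pca 173.88 z 0.0596 mean [ 0.4249 -0.3924]
off 1831 c [ 426.1 -252. ] size [22.8 91.6] ang 83.55 pca 173.88 z 0.0594 mean [ 0.4281 -0.2534]
board 9643 c [ 427.2 -299.6] size [162.7 124.1] ang 83.88 pca 52.11 z 0.0146 mean [ 0.4331 -0.3164]
```

jog_arm(motion=[[1.2, -1.3, -2, 2, 0], [0, 0, -3, 0, 0], [0, 0, -3, 0, 0], [0, 0, -3, 0, 0], [0, 0, -2, 0, 0], [0, 0, 0, 0, 0]])

```text
t: 1.53
tcp_pos: [0.4186, -0.3987, 0.0951]
tool_rot: [0.999, -0.05, 0.0, 0.004]
force: [-0.6, -0.2, 0.2]
finger_gap: 1.0
```

```bash
cat > st.py <<'E'
from h import *
def st():
    q=sense(); M=R.from_quat(q['tool_rot']).as_matrix(); print(q['t'],q['q'].round(3),'tcp',q['tcp_pos'].round(4),'yaw',np.degrees(np.arctan2(M[1,1],M[0,1])).round(2),'F',q['force'].round(1),'gap',round(q['finger_gap'],3))
if __name__=='__main__': st()
E
python3 st.py
```

```text
1.5333 [-0.952  0.651  1.668 -0.006  0.816  0.723] tcp [ 0.4186 -0.3987  0.0951] yaw -95.74 F [-0.6 -0.2  0.2] gap 1.0
```

jog_arm(motion=[[0.2, 0.8, 0, -0.3, 0], [0, 0, 0, 0, 0], [0, 0, 0, 0, 0]])

```text
t: 1.78
tcp_pos: [0.4192, -0.3922, 0.0954]
tool_rot: [0.999, -0.054, -0.0, 0.004]
force: [1.0, 0.3, 1.1]
finger_gap: 1.001
```

```bash
python3 st.py
```

```text
1.7833 [-0.944  0.647  1.677 -0.007  0.812  0.74 ] tcp [ 0.4192 -0.3922  0.0954] yaw -96.22 F [1.  0.3 1.1] gap 1.001
```

jog_arm(motion=[[0, 0.1, -2.5, 0, 0], [0, 0, -2.5, 0, 0], [0, 0, -1.5, 0, 0], [0, 0, 0, 0, 0], [0, 0, 0, 0, 0]])

```text
t: 2.2
tcp_pos: [0.4236, -0.3977, 0.0383]
tool_rot: [0.998, -0.054, 0.006, 0.012]
force: [0.7, -0.0, 1.0]
finger_gap: 0.997
```

```bash
python3 st.py
```

```text
2.2 [-0.943  0.742  1.698 -0.009  0.675  0.742] tcp [ 0.4236 -0.3977  0.0383] yaw -96.18 F [ 0.7 -0.   1. ] gap 0.997
```

jog_arm(motion=[[-0.3, 0.5, 0, 0, 0], [0, 0.2, -0.8, 0, 0], [0, 0, 0, 0, 0]])

```text
t: 2.45
tcp_pos: [0.422, -0.3925, 0.0342]
tool_rot: [0.998, -0.054, 0.009, 0.015]
force: [0.2, -0.6, 0.3]
finger_gap: 1.0
```

```bash
python3 st.py
```

```text
2.45 [-0.94   0.744  1.718 -0.01   0.646  0.746] tcp [ 0.422  -0.3925  0.0342] yaw -96.17 F [ 0.2 -0.6  0.3] gap 1.0
```

jog_arm(motion=[[0, 0.1, -1.2, 0, 0], [-0.1, 0.1, -0.5, 0, 0], [0, 0, 0, 0, 0]])

```text
t: 2.7
tcp_pos: [0.4221, -0.3914, 0.0194]
tool_rot: [0.998, -0.053, 0.01, 0.017]
force: [-1.6, -0.9, 0.7]
finger_gap: 1.001
```

```bash
python3 st.py
```

```text
2.7 [-0.939  0.768  1.727 -0.01   0.608  0.747] tcp [ 0.4221 -0.3914  0.0194] yaw -96.14 F [-1.6 -0.9  0.7] gap 1.001
```

jog_arm(motion=[[0, 0, 0.2, 0, 120], [0, 0, 0, 0, 160], [0, 0, 0, 0, 200], [0, 0, 0, 0, 255], [0, 0, 0, 0, 255], [0, 0, 0, 0, 255], [0, 0, 0, 0, 255]], squeeze=40)

```text
t: 3.28
tcp_pos: [0.4228, -0.3924, 0.0236]
tool_rot: [0.998, -0.053, 0.011, 0.018]
force: [-0.2, 0.3, -1.9]
finger_gap: 0.25
```

```bash
python3 st.py
```

```text
3.2833 [-0.939  0.761  1.725 -0.01   0.613  0.747] tcp [ 0.4228 -0.3924  0.0236] yaw -96.14 F [-0.2  0.3 -1.9] gap 0.25
```

jog_arm(motion=[[0, 0, 2, 0, 255], [0, 0, 3, 0, 255], [0, 0, 3, 0, 255], [0, 0, 3, 0, 255], [0, 0, 1, 0, 255], [0, 0, 0, 0, 255]])

```text
t: 3.78
tcp_pos: [0.4201, -0.389, 0.1447]
tool_rot: [0.998, -0.054, 0.008, 0.014]
force: [0.4, -0.3, -2.3]
finger_gap: 0.256
```

```bash
python3 - <<'E'
from st import *
st(); cam('wrist','w2')
E
```

```text
3.7833 [-0.939  0.562  1.669 -0.008  0.878  0.744] tcp [ 0.4201 -0.389   0.1447] yaw -96.16 F [ 0.4 -0.3 -2.3] gap 0.256
```

View pics/w2.png

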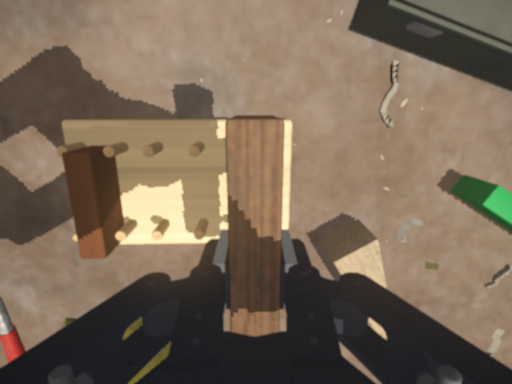

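jog_arm(motion=[[0.4, 3, 0, 0, 255], [0.4, 3.8, 0, 0, 255], [0.4, 3.8, 0, 0, 255], [0.4, 3.8, 0, 0, 255], [0.4, 3.8, 0, 0, 255], [0.4, 3.8, 0, 0, 255], [0.4, 3.8, 0, 0, 255], [0.4, 2.5, 0, 0, 255], [0, 0, 0, 0, 255], [0, 0, 0, 0, 255]])

```text
t: 4.67
tcp_pos: [0.4437, -0.0947, 0.1327]
tool_rot: [0.998, -0.057, -0.001, 0.011]
force: [-0.1, 0.2, -0.7]
finger_gap: 0.253
```

```bash
python3 - <<'E'
from st import *
st(); s=cam('wrist','w3'); s=cam('top','t3')
E
```

```text
4.6667 [-0.443  0.469  1.95  -0.033  0.715  1.267] tcp [ 0.4437 -0.0947  0.1327] yaw -96.52 F [-0.1  0.2 -0.7] gap 0.253
```

View pics/w3.png

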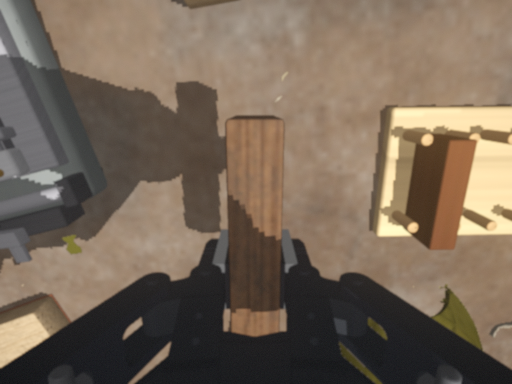

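View pics/t3.png

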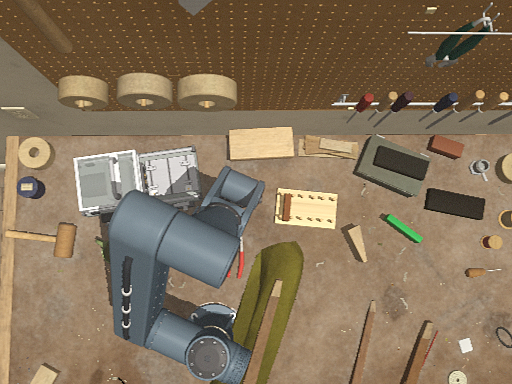

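jog_arm(motion=[[1.4, 0, -2.5, 0, 255], [1.4, 0, -2.5, 0, 255], [0, 0, -2.5, 0, 255], [0, 0, -2, 0, 255], [0, 0, -1, 0, 255], [0, 0, 0, 0, 255], [0, 0, 0, 0, 255]])

```text
t: 5.35
tcp_pos: [0.4774, -0.1086, 0.022]
tool_rot: [0.998, -0.065, 0.004, 0.014]
force: [0.8, 0.5, -0.3]
finger_gap: 0.249
```

```bash
python3 st.py
```

```text
5.35 [-0.438  0.717  1.927 -0.05   0.479  1.307] tcp [ 0.4774 -0.1086  0.022 ] yaw -97.49 F [ 0.8  0.5 -0.3] gap 0.249
```

jog_arm(motion=[[0, 0, -0.8, 0, 255], [0, 0, -0.4, 0, 255], [0, 0, 0, 0, 255]])

```text
t: 5.6
tcp_pos: [0.4787, -0.1117, 0.0102]
tool_rot: [0.998, -0.067, 0.006, 0.015]
force: [-0.3, 0.4, -1.7]
finger_gap: 0.252
```

```bash
python3 st.py
```

```text
5.6 [-0.443  0.742  1.928 -0.053  0.45   1.31 ] tcp [ 0.4787 -0.1117  0.0102] yaw -97.71 F [-0.3  0.4 -1.7] gap 0.252
```

jog_arm(motion=[[0, 0, -0.3, 0, 255], [0, 0, 0, 0, 255]])

```text
t: 5.77
tcp_pos: [0.4792, -0.1122, 0.0104]
tool_rot: [0.998, -0.067, 0.007, 0.015]
force: [0.0, 0.1, -1.3]
finger_gap: 0.253
```

```bash
python3 st.py
```

```text
5.7667 [-0.443  0.742  1.928 -0.054  0.447  1.311] tcp [ 0.4792 -0.1122  0.0104] yaw -97.74 F [ 0.   0.1 -1.3] gap 0.253
```

jog_arm(motion=[[0, 0, -0.6, 0, 255], [0, 0, 0, 0, 255]])

```text
t: 5.93
tcp_pos: [0.4807, -0.113, 0.0096]
tool_rot: [0.998, -0.067, 0.011, 0.017]
force: [1.0, 0.2, -1.6]
finger_gap: 0.256
```

```bash
python3 st.py
```

```text
5.9333 [-0.443  0.743  1.929 -0.056  0.437  1.313] tcp [ 0.4807 -0.113   0.0096] yaw -97.73 F [ 1.   0.2 -1.6] gap 0.256
```

```bash
python3 - <<'E'
from h import *
s=cam('wrist','w4'); W=world(s)
for v in range(115,330,20): print(v,W[v,255].round(4))
E
```

```text
115 [ 5.471e-01 -1.222e-01  3.000e-04]
135 [ 0.5415 -0.1198  0.0479]
155 [ 0.5342 -0.1189  0.0468]
175 [ 0.527  -0.1178  0.0481]
195 [ 0.5193 -0.1168  0.048 ]
215 [ 0.511  -0.1157  0.0472]
235 [ 0.5027 -0.1146  0.0474]
255 [ 0.494  -0.1134  0.0474]
275 [ 0.4852 -0.1122  0.0479]
295 [ 0.4747 -0.1108  0.0464]
315 [ 0.5515 -0.1175  0.1545]
```

View pics/w4.png

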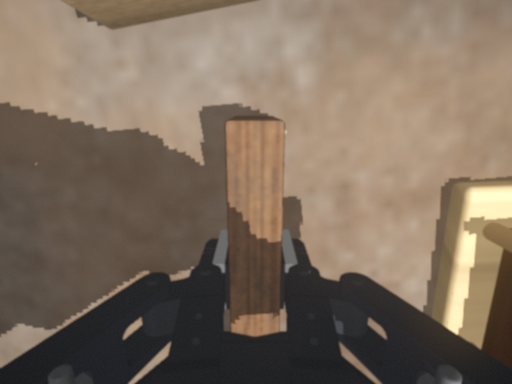

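```bash
python3 - <<'E'
from h import *
s=dict(np.load('pics/top0.npz'));W=world(s)
m=reg(W,.35,.68,-.1,.25,.02,.2); p=W[m]
for a in np.arange(.36,.66,.03):
    k=(p[:,0]>a)&(p[:,0]<a+.03)
    if k.any(): i=np.argmin(p[k][:,1]); print(a.round(2),p[k][i].round(3))
E
```

```text
0.36 [ 0.361 -0.075  0.021]
0.39 [0.417 0.094 0.066]
0.42 [0.439 0.066 0.047]
0.45 [0.458 0.039 0.054]
0.48 [0.483 0.043 0.043]
0.51 [0.514 0.046 0.048]
0.54 [0.546 0.05  0.039]
0.57 [ 0.597 -0.097  0.039]
0.6 [ 0.629 -0.098  0.04 ]
0.63 [ 0.65  -0.098  0.036]
0.66 [ 0.678 -0.098  0.041]
```

jog_arm(motion=[[0, 0, -0.8, 0, 255], [0, 0, 0, 0, 200], [0, 0, 0, 0, 150], [0, 0, 0, 0, 100], [0, 0, 0, 0, 50], [0, 0, 0, 0, 0], [0, 0, 0, 0, 0], [0, 0, 0, 0, 0]])

```text
t: 6.65
tcp_pos: [0.4837, -0.1134, 0.0061]
tool_rot: [0.997, -0.067, 0.015, 0.019]
force: [0.4, -0.6, 0.5]
finger_gap: 1.002
```

```bash
python3 - <<'E'
from st import *
st(); s=cam('wrist','w5'); W=world(s)
fit(W,reg(W,.38,.58,-.2,-.05,.038,.052),'rail')
E
```

```text
6.65 [-0.441  0.751  1.93  -0.058  0.419  1.316] tcp [ 0.4837 -0.1134  0.0061] yaw -97.68 F [ 0.4 -0.6  0.5] gap 1.002
rail 11733 c [ 503.5 -117.5] size [22.2 91. ] ang 82.18 pca 172.17 z 0.0456 mean [ 0.5088 -0.118 ]
```

View pics/w5.png

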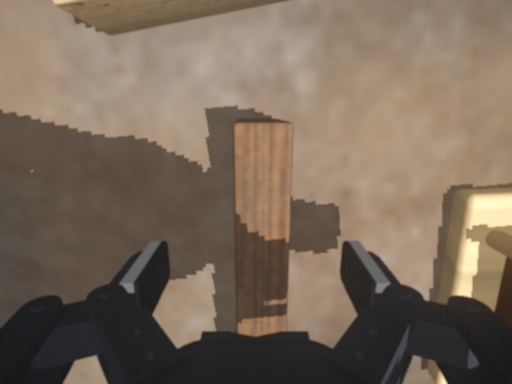

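jog_arm(motion=[[0, 0, 1.0, 0, 0], [0, 0, 0.8, 0, 0], [0, 0, 0, 0, 0], [0.2, 1.5, 0, 0, 0], [0.2, 1.5, 0, 0, 0], [0.1, 0.8, 0, 0, 0], [0.1, 0.8, 0, 0, 0]])

```text
t: 7.28
tcp_pos: [0.491, -0.0683, 0.0272]
tool_rot: [0.997, -0.069, 0.017, 0.019]
force: [-0.1, -1.1, -0.2]
finger_gap: 1.004
```

```bash
python3 - <<'E'
from st import *
st(); s=cam('wrist','w6'); W=world(s)
E
```

```text
7.2833 [-0.347  0.707  1.929 -0.063  0.464  1.417] tcp [ 0.491  -0.0683  0.0272] yaw -97.91 F [-0.1 -1.1 -0.2] gap 1.004
```

View pics/w6.png

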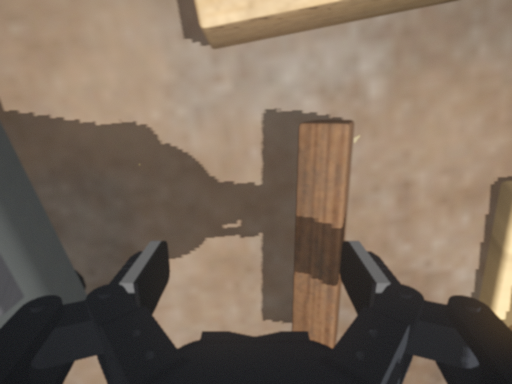

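jog_arm(motion=[[0.1, 1.0, 0, 0, 0], [0.1, 1.0, 0, 0, 0], [0, 0.6, 0, 0, 0], [0, 0, 0, 0, 0], [0, 0, 0, 0, 0], [0, 0, 0, 0, 0]])

```text
t: 7.83
tcp_pos: [0.4927, -0.0377, 0.0272]
tool_rot: [0.997, -0.067, 0.017, 0.019]
force: [-1.1, -1.1, 0.2]
finger_gap: 1.001
```

```bash
python3 - <<'E'
from st import *
st(); s=cam('wrist','w7'); W=world(s)
E
```

```text
7.8333 [-0.284  0.706  1.93  -0.067  0.465  1.481] tcp [ 0.4927 -0.0377  0.0272] yaw -97.75 F [-1.1 -1.1  0.2] gap 1.001
```

View pics/w7.png

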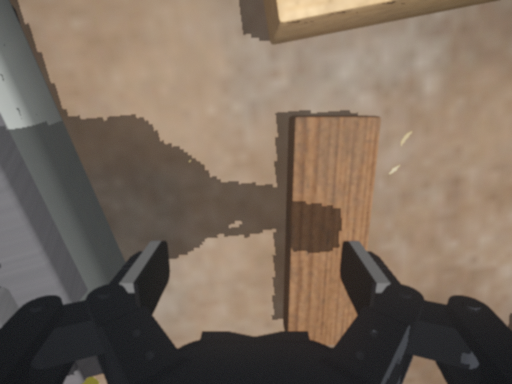

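jog_arm(motion=[[0, 0, 3, 0, 0], [0, -1, 3.5, 0, 0], [0, -1, 3.5, 0, 0], [0, -1, 3.5, 0, 0], [0, -1, 3.5, 0, 0], [0, 0, 0, 0, 0]])

```text
t: 8.38
tcp_pos: [0.4888, -0.0804, 0.2001]
tool_rot: [0.997, -0.068, 0.011, 0.018]
force: [0.6, -0.5, 0.5]
finger_gap: 0.999
```

```bash
python3 - <<'E'
from st import *
st(); s=cam('wrist','w8'); W=world(s)
fit(W,reg(W,.35,.58,-.2,.03,.015,.03),'rail')
E
```

```text
8.3833 [-0.372  0.391  1.804 -0.036  0.916  1.357] tcp [ 0.4888 -0.0804  0.2001] yaw -97.85 F [ 0.6 -0.5  0.5] gap 0.999
rail 4789 c [484.6 -79.3] size [ 45.  138.9] ang 82.3 pca 172.35 z 0.0226 mean [ 0.4887 -0.0798]
```

View pics/w8.png

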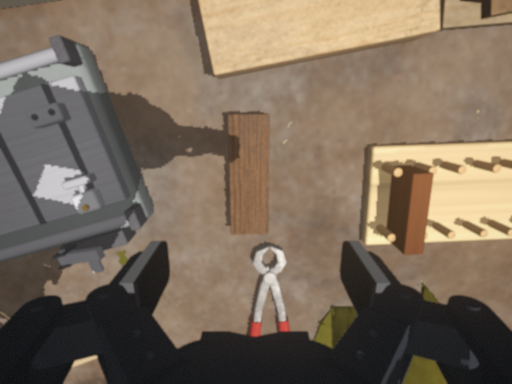

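jog_arm(motion=[[0, 0, 0.4, 0, 0], [0, 0, 0.4, 0, 0], [0, 0, 0.4, 0, 0], [0, 0, 0.4, 0, 0]])

```text
t: 8.77
tcp_pos: [0.4838, -0.0787, 0.2114]
tool_rot: [0.997, -0.069, 0.005, 0.016]
force: [0.1, 0.3, -0.3]
finger_gap: 0.999
```

```bash
cat >> st.py <<'E'
    M=R.from_quat(sense()['tool_rot']).as_matrix(); print('lean xy deg',np.degrees(M[:2,2]).round(2))
E
python3 st.py
```

```text
File "st.py", line 5
    M=R.from_quat(sense()['tool_rot']).as_matrix(); print('lean xy deg',np.degrees(M[:2,2]).round(2))
IndentationError: unexpected indent
```

jog_arm(motion=[[0, 0, 0.4, 0, 0], [0, 0, 0.4, 0, 0], [0, 0, 0.4, 0, 0], [0.1, 0.4, 0, 0, 0], [0.1, 0.4, 0, 0, 0], [0.1, 0.4, 0, 0, 0]])

```text
t: 9.27
tcp_pos: [0.4859, -0.0651, 0.2226]
tool_rot: [0.997, -0.069, 0.002, 0.015]
force: [-0.8, 0.2, -0.7]
finger_gap: 0.998
```

```bash
cat > st.py <<'E'
from h import *
def st():
    q=sense(); M=R.from_quat(q['tool_rot']).as_matrix(); print(q['t'],q['q'].round(3),'tcp',q['tcp_pos'].round(4),'yaw',np.degrees(np.arctan2(M[1,1],M[0,1])).round(2),'F',q['force'].round(1),'gap',round(q['finger_gap'],3))
    c,s=np.cos(q['q'][0]),np.sin(q['q'][0]); a,b=np.degrees(M[:2,2]); print('lean xy deg',a.round(2),b.round(2),'radial',(a*c+b*s).round(2),'left',(-a*s+b*c).round(2))
if __name__=='__main__': st()
E
python3 st.py
```

```text
9.2667 [-0.344  0.357  1.778 -0.034  0.994  1.383] tcp [ 0.4859 -0.0651  0.2226] yaw -97.93 F [-0.8  0.2 -0.7] gap 0.998
lean xy deg 0.13 -1.76 radial 0.71 left -1.62
```

jog_arm(motion=[[0, -1, -3, 0, 0], [0, 0, -3.5, 0, 0], [0, 0, -3.5, 0, 0], [0, 0, -3.5, 0, 0], [0, 0, 0, 0, 0], [0, 0, 0, 0, 0]])

```text
t: 9.77
tcp_pos: [0.49, -0.0729, 0.085]
tool_rot: [0.998, -0.067, 0.007, 0.016]
force: [0.4, 1.0, 1.0]
finger_gap: 0.997
```

```bash
python3 st.py
```

```text
9.7667 [-0.357  0.594  1.891 -0.046  0.634  1.385] tcp [ 0.49   -0.0729  0.085 ] yaw -97.73 F [0.4 1.  1. ] gap 0.997
lean xy deg 0.67 -1.91 radial 1.29 left -1.55
```

jog_arm(motion=[[-0.8, -0.3, -2.5, 0, 0], [0, 0, -2.5, 0, 0], [0, 0, -1.8, 0, 0], [0, 0, 0, 0, 0], [0, 0, 0, 0, 0]])

```text
t: 10.18
tcp_pos: [0.4893, -0.0773, 0.0238]
tool_rot: [0.998, -0.066, 0.015, 0.019]
force: [-0.2, -0.2, 0.0]
finger_gap: 1.001
```

```bash
python3 st.py
```

```text
10.1833 [-0.366  0.714  1.928 -0.061  0.461  1.391] tcp [ 0.4893 -0.0773  0.0238] yaw -97.64 F [-0.2 -0.2  0. ] gap 1.001
lean xy deg 1.58 -2.26 radial 2.29 left -1.54
```

jog_arm(motion=[[-0.7, -0.2, -2.2, 0, 0], [0, 0, 0, 0, 0]])

```text
t: 10.35
tcp_pos: [0.486, -0.0803, 0.006]
tool_rot: [0.997, -0.066, 0.019, 0.02]
force: [-1.1, 1.1, 0.1]
finger_gap: 1.004
```

```bash
python3 st.py
```

```text
10.35 [-0.375  0.749  1.945 -0.069  0.399  1.391] tcp [ 0.486  -0.0803  0.006 ] yaw -97.61 F [-1.1  1.1  0.1] gap 1.004
lean xy deg 2.08 -2.46 radial 2.83 left -1.53
```

jog_arm(motion=[[0, 0, -0.5, 0, 0], [0, 0, 0, 0, 60], [0, 0, 0, 0, 90], [0, 0, 0, 0, 120], [0, 0, 0, 0, 150], [0, 0, 0, 0, 255], [0, 0, 0, 0, 255], [0, 0, 0, 0, 255]], squeeze=50)

```text
t: 11.02
tcp_pos: [0.4924, -0.0818, 0.0097]
tool_rot: [0.997, -0.066, 0.027, 0.023]
force: [0.5, 0.6, -1.2]
finger_gap: 0.515
```

```bash
python3 st.py
```

```text
11.0167 [-0.373  0.743  1.94  -0.07   0.395  1.393] tcp [ 0.4924 -0.0818  0.0097] yaw -97.59 F [ 0.5  0.6 -1.2] gap 0.515
lean xy deg 2.92 -2.79 radial 3.74 left -1.54
```

jog_arm(motion=[[0, 0, 3, 0, 255], [0, 0, 3, 0, 255], [0, 0, 3, 0, 255], [0, 0, 3, 0, 255], [0, 0, 3, 0, 255], [0, 0, 0, 0, 255]])

```text
t: 11.52
tcp_pos: [0.488, -0.0801, 0.1606]
tool_rot: [0.997, -0.066, 0.02, 0.02]
force: [0.2, -0.5, -0.6]
finger_gap: 0.51
```

```bash
python3 - <<'E'
from st import *
st(); s=cam('wrist','w9')
E
```

```text
11.5167 [-0.373  0.448  1.858 -0.037  0.785  1.355] tcp [ 0.488  -0.0801  0.1606] yaw -97.58 F [ 0.2 -0.5 -0.6] gap 0.51
lean xy deg 2.15 -2.46 radial 2.9 left -1.51
```

View pics/w9.png

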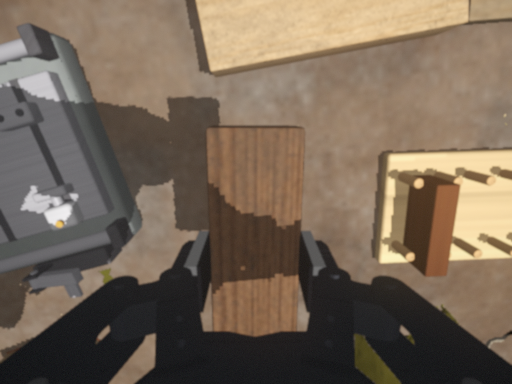

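```bash
python3 - <<'E'
from h import *
# rail plane in w9
s=dict(np.load('pics/w9.npz'));W=world(s)
p=W[140:230,225:290].reshape(-1,3); A=np.c_[p[:,:2],np.ones(len(p))]; c=np.linalg.lstsq(A,p[:,2],rcond=None)[0]; print('rail slope deg x,y',np.degrees(c[:2]).round(2),'z',p[:,2].mean().round(4))
fit(W,reg(W,.35,.6,-.2,.03,.14,.185),'rail')
for nm in('top0','t3'):
  s=dict(np.load('pics/'+nm+'.npz'));W=world(s); P=W.reshape(-1,3)
  a=np.radians(7.6); O=np.array([.5133,.3029]); d=P[:,:2]-O
  X=d[:,0]*np.cos(a)+d[:,1]*np.sin(a); Y=-d[:,0]*np.sin(a)+d[:,1]*np.cos(a); Z=P[:,2]
  k=(abs(X)<.02)&(Y>-.30)&(Y<-.05); o=np.argsort(-Y[k])
  for yy in np.arange(-.05,-.29,-.004):
    m=k&(abs(Y-yy)<.002)
    if m.any(): print(nm,yy.round(3),Z[m].round(3)[:10])
  break
E
```

```text
rail slope deg x,y [4.93 1.39] z 0.1751
rail 19928 c [496.1 -80.2] size [ 71.1 108.8] ang 82.07 pca 172.29 z 0.1749 mean [ 0.5017 -0.081 ]
top0 -0.05 [0.143 0.145 0.143 0.137 0.137 0.139 0.146]
top0 -0.054 [0.145 0.139 0.148 0.141 0.144 0.143 0.142 0.144 0.14  0.146]
top0 -0.058 [0.144 0.142 0.139 0.14  0.139 0.142 0.142 0.144 0.139 0.145]
top0 -0.062 [0.149 0.142 0.144 0.143 0.144 0.147 0.145 0.145 0.145 0.142]
top0 -0.066 [0.139 0.146 0.142 0.143 0.101 0.147 0.112 0.097 0.146 0.114]
top0 -0.07 [0.138 0.137 0.099 0.097 0.142 0.094 0.146 0.093 0.144 0.096]
top0 -0.074 [0.094 0.09  0.089 0.092 0.095 0.093 0.096 0.097 0.098 0.095]
top0 -0.078 [0.092 0.084 0.068 0.097 0.089 0.068 0.046 0.083 0.074 0.049]
top0 -0.082 [0.053 0.058 0.057 0.055 0.057 0.053 0.053 0.047 0.047]
top0 -0.086 [0.057 0.054 0.054 0.061 0.053 0.054 0.065 0.058 0.06  0.058]
top0 -0.09 [0.056 0.056 0.064 0.058 0.053 0.057 0.056 0.057 0.064 0.053]
top0 -0.094 [0.055 0.058 0.048 0.057 0.057 0.061 0.059 0.058 0.061 0.054]
top0 -0.098 [0.058 0.052 0.059 0.057 0.06  0.058 0.058 0.059 0.054 0.058]
top0 -0.102 [0.061 0.056 0
[... 2832 characters left out ...]
  0.016  0.044  0.024  0.039]
top0 -0.258 [ 0.003 -0.002  0.005  0.    -0.003 -0.005 -0.008  0.001 -0.003  0.002]
top0 -0.262 [-0.002 -0.001 -0.005 -0.001  0.    -0.001 -0.    -0.003 -0.009 -0.007]
top0 -0.266 [ 0.001 -0.004 -0.003  0.003 -0.001  0.001  0.     0.001 -0.001  0.007]
top0 -0.27 [-0.002 -0.004 -0.005  0.003  0.001 -0.004  0.003  0.002  0.     0.008]
top0 -0.274 [-0.    -0.001 -0.002  0.    -0.001  0.007 -0.002 -0.003 -0.001 -0.007]
top0 -0.278 [ 0.001 -0.005  0.001  0.004  0.011  0.002  0.008 -0.001 -0.003 -0.001]
top0 -0.282 [-0.001 -0.001 -0.003  0.001 -0.004 -0.002  0.007 -0.005  0.003  0.   ]
top0 -0.286 [-0.005  0.005  0.001  0.004  0.009 -0.009  0.006 -0.003  0.006  0.005]
```

```bash
python3 - <<'E'
from h import *
s=dict(np.load('pics/w9.npz'));W=world(s)
print(W[128,255],W[131,255],W[133,215],W[133,295],W[250,215],W[250,298])
s=dict(np.load('pics/w9.npz'));
m=reg(W,.42,.68,.04,.3,.02,.2)
print(m.sum())
E
```

```text
[ 0.54924195 -0.0876717   0.17437358] [ 0.54793061 -0.08750886  0.17407966] [ 0.54949999 -0.06989691  0.17496608] [ 0.54458025 -0.10528522  0.17332316] [ 0.49388703 -0.06052112  0.17463366] [ 0.48764355 -0.10098774  0.17450498]
25585
```

```bash
python3 - <<'E'
from h import *
s=dict(np.load('pics/w9.npz'));W=world(s)
for v in range(130,320,15): print(v,W[v,[215,235,255,275,293],2].round(4),W[v,255,:2].round(3))
E
```

```text
130 [0.174  0.1746 0.1741 0.174  0.1748] [ 0.548 -0.088]
145 [0.174  0.1743 0.1745 0.1751 0.1742] [ 0.542 -0.087]
160 [0.1741 0.174  0.176  0.1746 0.1753] [ 0.535 -0.086]
175 [0.1757 0.1743 0.174  0.1749 0.174 ] [ 0.528 -0.085]
190 [0.1754 0.1752 0.1751 0.1756 0.1737] [ 0.521 -0.084]
205 [0.1739 0.1763 0.1738 0.175  0.1739] [ 0.514 -0.083]
220 [0.1754 0.1759 0.1747 0.1746 0.1748] [ 0.506 -0.082]
235 [0.1753 0.1747 0.1749 0.1758 0.1742] [ 0.499 -0.081]
250 [0.1746 0.1746 0.1755 0.1751 0.1753] [ 0.491 -0.08 ]
265 [0.1745 0.1752 0.1753 0.175  0.1748] [ 0.483 -0.079]
280 [0.1745 0.1748 0.1757 0.1751 0.1754] [ 0.475 -0.078]
295 [0.1745 0.1761 0.1751 0.174  0.1749] [ 0.466 -0.077]
310 [0.175  0.1754 0.1753 0.176  0.1751] [ 0.458 -0.075]
```

jog_arm(motion=[[0.3, 1.6, 0, 7, 255], [0.3, 1.6, 0, 7, 255], [0.3, 1.6, 0, 7, 255], [0.3, 1.6, 0, 7, 255], [0.3, 1.6, 0, 7, 255], [0.3, 1.6, 0, 7, 255], [0.3, 1.6, 0, 7, 255], [0.3, 1.6, 0, 7, 255]])

```text
t: 12.23
tcp_pos: [0.5028, 0.052, 0.148]
tool_rot: [0.907, 0.421, 0.016, 0.005]
force: [-0.1, -0.2, -1.4]
finger_gap: 0.509
```

```bash
python3 st.py
```

```text
12.2333 [-0.123  0.484  1.836  0.011  0.789  0.572] tcp [0.5028 0.052  0.148 ] yaw -40.27 F [-0.1 -0.2 -1.4] gap 0.509
lean xy deg 1.94 0.21 radial 1.9 left 0.44
```

jog_arm(motion=[[0.4, 1.2, 0.3, 7, 255], [0.4, 1.2, 0.3, 7, 255], [0.4, 1.2, 0.3, 7, 255], [0.4, 1.2, 0.3, 7, 255], [0.4, 1.0, 0.3, 7, 255], [0.4, 1.0, 0.3, 6, 255], [0.4, 1, 0, 6, 255], [0, 0, 0, 0, 255], [0, 0, 0, 0, 255]])

```text
t: 12.98
tcp_pos: [0.5188, 0.137, 0.1487]
tool_rot: [0.654, 0.757, 0.002, -0.011]
force: [-0.0, 0.2, -1.1]
finger_gap: 0.51
```

```bash
python3 - <<'E'
from st import *
st(); s=cam('wrist','w10')
E
```

```text
12.9833 [ 0.04   0.53   1.727  0.023  0.899 -0.12 ] tcp [0.5188 0.137  0.1487] yaw 8.34 F [-0.   0.2 -1.1] gap 0.51
lean xy deg -0.82 0.99 radial -0.78 left 1.02
```

View pics/w10.png

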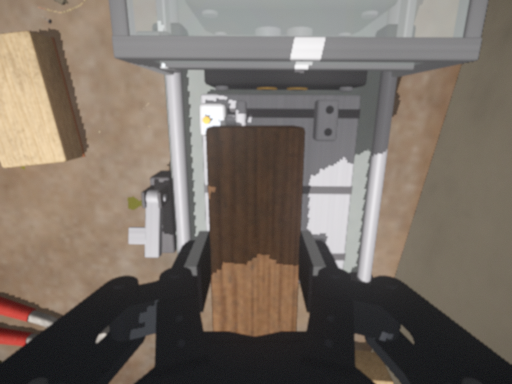

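```bash
python3 - <<'E'
from h import *
crop('w10','w10c',50,270,150,410,3)
s=dict(np.load('pics/w10.npz'));W=world(s)
print('rail z'); 
for v in range(135,320,30): print(v,W[v,[215,235,255,275,295],2].round(4),W[v,255,:2].round(3))
a=np.radians(7.6);O=np.array([.5226,.2332])
def mac(p): d=p[...,:2]-O; return np.stack([d[...,0]*np.cos(a)+d[...,1]*np.sin(a),-d[...,0]*np.sin(a)+d[...,1]*np.cos(a),p[...,2]],-1)
Mm=mac(W); np.save('pics/m10.npy',Mm)
for v in (88,95,105,115,125,135,150): print(v,[(u,*(Mm[v,u]*1000).round(0).astype(int)) for u in range(200,365,6)])
E
```

```text
rail z
135 [0.1624 0.1605 0.1611 0.1604 0.1599] [0.51  0.196]
165 [0.1636 0.1605 0.1613 0.1619 0.1598] [0.512 0.183]
195 [0.1627 0.1631 0.1612 0.1623 0.1615] [0.514 0.169]
225 [0.1636 0.1622 0.1633 0.1622 0.1626] [0.516 0.154]
255 [0.1642 0.1629 0.1631 0.1615 0.1624] [0.519 0.139]
285 [0.1647 0.1649 0.1633 0.1634 0.1633] [0.521 0.122]
315 [0.1648 0.1642 0.1654 0.1634 0.1624] [0.523 0.106]
88 [(200, np.int64(-63), np.int64(-9), np.int64(42)), (206, np.int64(-59), np.int64(-9), np.int64(42)), (212, np.int64(-53), np.int64(-9), np.int64(43)), (218, np.int64(-43), np.int64(-12), np.int64(89)), (224, np.int64(-39), np.int64(-11), np.int64(89)), (230, np.int64(-38), np.int64(-10), np.int64(57)), (236, np.int64(-33), np.int64(-10), np.int64(58)), (242, np.int64(-28), np.int64(-10), np.int64(59)), (248, np.int64(-24), np.int64(-10), np.int64(59)), (254, np.int64(-19), np.int64(-10), np.int64(59)), (260, np.int64(-15), np.int64(-10), np.int64(73)), (266, np.int64(-11), np.int64(-10), np.int64(75)), (272, np.int64(-6), np.int64(-10), np.int64(74)), (278, np.int64(-1), np.int64(-9), np.int64(61
[... 8519 characters left out ...]
284, np.int64(-4), np.int64(-42), np.int64(161)), (290, np.int64(-1), np.int64(-42), np.int64(160)), (296, np.int64(2), np.int64(-42), np.int64(160)), (302, np.int64(4), np.int64(-42), np.int64(160)), (308, np.int64(25), np.int64(-56), np.int64(57)), (314, np.int64(30), np.int64(-56), np.int64(57)), (320, np.int64(35), np.int64(-56), np.int64(55)), (326, np.int64(39), np.int64(-56), np.int64(57)), (332, np.int64(44), np.int64(-56), np.int64(56)), (338, np.int64(49), np.int64(-56), np.int64(57)), (344, np.int64(54), np.int64(-56), np.int64(57)), (350, np.int64(59), np.int64(-56), np.int64(56)), (356, np.int64(68), np.int64(-58), np.int64(42)), (362, np.int64(73), np.int64(-58), np.int64(43))]
```

View pics/w10c.png

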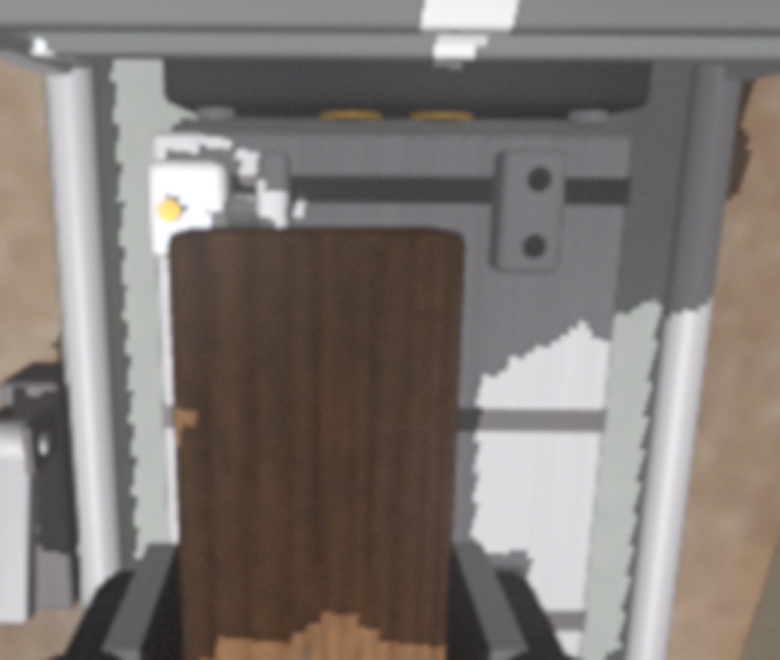

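jog_arm(motion=[[1.5, 2.0, -0.5, -0.7, 255], [0, 0, -2.5, 0, 255], [0, 0, -1.5, 0, 255], [0, 0, 0, 0, 255], [0, 0, 0, 0, 255]])

```text
t: 13.45
tcp_pos: [0.5315, 0.1541, 0.0996]
tool_rot: [0.664, 0.748, -0.001, -0.013]
force: [0.0, 0.1, -1.3]
finger_gap: 0.511
```

```bash
cat >> h.py <<'E'
A0=np.radians(7.6);O0=np.array([.5226,.2332])
def mac(p):
    d=p[...,:2]-O0; return np.stack([d[...,0]*np.cos(A0)+d[...,1]*np.sin(A0),-d[...,0]*np.sin(A0)+d[...,1]*np.cos(A0),p[...,2]],-1)
E
cat > rail.py <<'E'
import sys
from st import *
def rail(fn,zlo,zhi):
    st(); print('tcp mac',(mac(sense()['tcp_pos'])*1000).round(1))
    s=cam('wrist',fn); W=world(s); M=mac(W); im=s['img'].astype(int)
    m=(M[...,2]>zlo)&(M[...,2]<zhi)&(M[...,1]<.0)&(abs(M[...,0])<.06)&(im[...,0]-im[...,2]>15)
    m=m.astype(np.uint8); k,l,stt,_=cv2.connectedComponentsWithStats(m); m=l==1+np.argmax(stt[1:,4])
    p=M[m]*1000; p0=p-p.mean(0)
    c=np.linalg.lstsq(np.c_[p0[:,:2],np.ones(len(p))].astype(float),p0[:,2].astype(float),rcond=None)[0]; print('slope deg',np.degrees(np.arctan(c[:2])).round(2),'n',len(p),'zmean',p[:,2].mean().round(1))
    r=cv2.minAreaRect(p[:,:2].astype(np.float32)); print(r); 
    for y in range(-10,-160,-15):
        q=p[abs(p[:,1]-y)<1.5]
        if len(q): print(y,'x',np.percentile(q[:,0],[1,99]).round(1),'mid',np.percentile(q[:,0],[1,99]).mean().round(1),'z',np.median(q[:,2]).round(1))
    print('far end y',np.percentile(p[:,1],99.7).round(1),'near',np.percentile(p[:,1],.3).round(1))
rail(sys.argv[1],float(sys.argv[2]),float(sys.argv[3]))
E
python3 rail.py w11 .08 .14
```

```text
13.45 [ 0.071  0.626  1.714  0.024  0.82  -0.065] tcp [0.5315 0.1541 0.0996] yaw 6.81 F [ 0.   0.1 -1.3] gap 0.511
lean xy deg -1.15 0.92 radial -1.08 left 1.0
tcp mac [ -1.6 -79.6  99.6]
slope deg [-3.31 -2.02] n 18278 zmean 113.5
((-1.5123729705810547, -70.66490173339844), (109.05693817138672, 44.78249740600586), 89.45030212402344)
-25 x [-21.5  20.6] mid -0.4 z 112.0
-40 x [-22.2  20.5] mid -0.9 z 112.5
-55 x [-22.2  20.1] mid -1.1 z 113.2
-70 x [-22.9  19.7] mid -1.6 z 113.7
-85 x [-23.5  20. ] mid -1.8 z 114.2
-100 x [-23.4  19.7] mid -1.9 z 114.8
-115 x [-23.3  19.1] mid -2.1 z 115.3
far end y -16.5 near -123.0
```

View pics/w11.png

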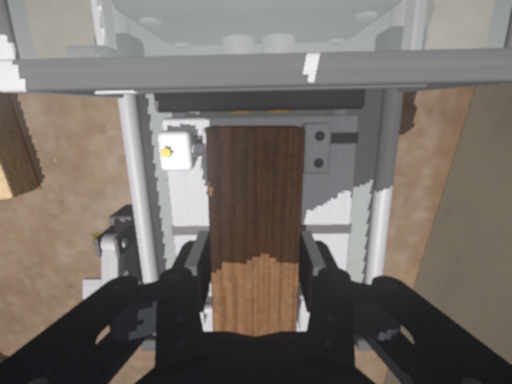

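jog_arm(motion=[[0.3, 0, -1.2, 1, 255], [0, 0, -1.2, 0, 255], [0, 0, 0, 0, 255], [0, 0, 0, 0, 255]])

```text
t: 13.83
tcp_pos: [0.5365, 0.1526, 0.0764]
tool_rot: [0.658, 0.753, 0.001, -0.011]
force: [0.7, -0.2, -0.8]
finger_gap: 0.512
```

```bash
python3 rail.py w12 .07 .11
```

```text
13.8333 [ 0.068  0.667  1.718  0.024  0.771 -0.085] tcp [0.5365 0.1526 0.0764] yaw 7.77 F [ 0.7 -0.2 -0.8] gap 0.512
lean xy deg -0.88 0.9 radial -0.82 left 0.96
tcp mac [  3.1 -81.7  76.4]
slope deg [-3.02 -2.12] n 18580 zmean 90.3
((3.0328826904296875, -72.57254791259766), (108.90249633789062, 45.05352783203125), 89.95655059814453)
-25 x [-18.2  24.4] mid 3.1 z 88.9
-40 x [-18.6  24.6] mid 3.0 z 89.4
-55 x [-18.2  24.2] mid 3.0 z 89.9
-70 x [-18.5  24.6] mid 3.0 z 90.5
-85 x [-18.5  24.7] mid 3.1 z 91.1
-100 x [-18.5  24.7] mid 3.1 z 91.5
-115 x [-18.9  24.7] mid 2.9 z 92.1
far end y -18.5 near -125.1
```

jog_arm(motion=[[-0.4, 0.3, -0.4, 0, 255], [0, 0, -0.8, 0, 255], [0, 0, 0, 0, 255], [0, 0, 0, 0, 255]])

```text
t: 14.22
tcp_pos: [0.534, 0.1558, 0.0661]
tool_rot: [0.658, 0.753, 0.003, -0.009]
force: [-0.3, -0.9, 0.1]
finger_gap: 0.508
```

```bash
python3 rail.py w13 .06 .11
```

```text
14.2167 [ 0.074  0.682  1.73   0.025  0.739 -0.08 ] tcp [0.534  0.1558 0.0661] yaw 7.77 F [-0.3 -0.9  0.1] gap 0.508
lean xy deg -0.57 0.92 radial -0.5 left 0.96
tcp mac [  1.1 -78.3  66.1]
slope deg [-2.35 -1.11] n 18740 zmean 80.3
((-0.9684963226318359, -74.83964538574219), (48.88675308227539, 120.52226257324219), 0.029173340648412704)
-25 x [-20.7  22.3] mid 0.8 z 79.6
-40 x [-20.7  22.4] mid 0.8 z 79.9
-55 x [-20.6  22.2] mid 0.8 z 80.1
-70 x [-20.4  22.5] mid 1.0 z 80.4
-85 x [-21.   22.5] mid 0.8 z 80.8
-100 x [-20.5  22.4] mid 0.9 z 81.0
-115 x [-20.5  22.3] mid 0.9 z 81.3
far end y -14.7 near -122.3
```

View pics/w13.png

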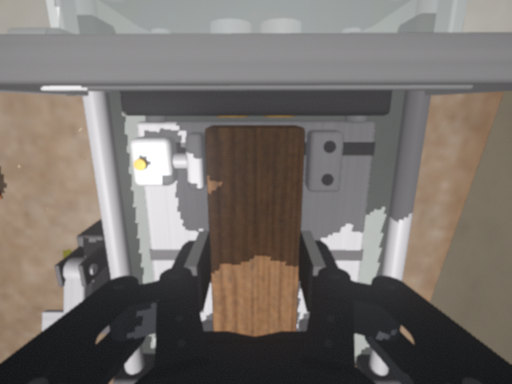

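jog_arm(motion=[[-0.1, 0.4, -0.2, 0, 255], [0, 0.2, -0.2, 0, 255], [0, 0, 0, 0, 255]])

```text
t: 14.52
tcp_pos: [0.5344, 0.1598, 0.0657]
tool_rot: [0.657, 0.754, 0.003, -0.006]
force: [0.1, 0.9, 0.0]
finger_gap: 0.506
```

```bash
python3 rail.py w14 .06 .11
```

```text
14.5167 [ 0.083  0.683  1.728  0.019  0.736 -0.068] tcp [0.5344 0.1598 0.0657] yaw 7.85 F [0.1 0.9 0. ] gap 0.506
lean xy deg -0.37 0.7 radial -0.31 left 0.73
tcp mac [  2.  -74.4  65.7]
slope deg [-2.05 -1.02] n 18703 zmean 80.0
((1.7518138885498047, -65.66785430908203), (44.8732795715332, 109.70280456542969), 0.25776320695877075)
-10 x [-18.1  22.1] mid 2.0 z 78.1
-25 x [-19.8  23.2] mid 1.7 z 79.4
-40 x [-20.3  23.3] mid 1.5 z 79.7
-55 x [-19.6  23.2] mid 1.8 z 80.0
-70 x [-19.3  22.8] mid 1.7 z 80.2
-85 x [-20.1  23.4] mid 1.6 z 80.5
-100 x [-19.2  23.8] mid 2.3 z 80.7
-115 x [-19.8  23.5] mid 1.8 z 80.9
far end y -11.0 near -118.5
```

jog_arm(motion=[[-0.2, 0.5, 0, 0, 255], [-0.1, 0.3, 0, 0, 255], [0, 0, 0, 0, 255]])

```text
t: 14.82
tcp_pos: [0.5352, 0.1604, 0.0664]
tool_rot: [0.654, 0.756, -0.0, 0.001]
force: [-0.6, 1.0, -0.6]
finger_gap: 0.513
```

```bash
python3 rail.py w15 .06 .11
```

```text
14.8167 [ 0.092  0.682  1.728 -0.003  0.731 -0.051] tcp [0.5352 0.1604 0.0664] yaw 8.31 F [-0.6  1.  -0.6] gap 0.513
lean xy deg 0.07 -0.1 radial 0.06 left -0.1
tcp mac [  2.9 -73.8  66.4]
slope deg [-1.75 -1.79] n 18476 zmean 80.5
((2.5930137634277344, -72.28863525390625), (47.38163757324219, 123.93484497070312), 2.283740758895874)
-10 x [-18.8  23.1] mid 2.2 z 78.7
-25 x [-19.2  23.6] mid 2.2 z 79.5
-40 x [-19.3  23.8] mid 2.2 z 80.0
-55 x [-18.9  24. ] mid 2.6 z 80.3
-70 x [-18.8  23.9] mid 2.5 z 80.9
-85 x [-18.7  24.2] mid 2.7 z 81.4
-100 x [-18.4  24.9] mid 3.2 z 81.8
-115 x [-19.1  24.8] mid 2.9 z 82.3
far end y -11.2 near -117.7
```

jog_arm(motion=[[-0.1, 0, -0.4, 0, 255], [0, 0, 0, 0, 110], [0, 0, 0, 0, 90], [0, 0, 0, 0, 60], [0, 0, 0, 0, 30], [0, 0, 0, 0, 0], [0, 0, 0, 0, 0]])

```text
t: 15.45
tcp_pos: [0.5341, 0.1632, 0.0622]
tool_rot: [0.654, 0.757, 0.001, 0.001]
force: [-0.7, 0.4, 0.5]
finger_gap: 1.003
```

```bash
python3 rail.py w16 .06 .11
```

```text
15.45 [ 9.600e-02  6.880e-01  1.732e+00  1.000e-03  7.190e-01 -5.000e-02] tcp [0.5341 0.1632 0.0622] yaw 8.32 F [-0.7  0.4  0.5] gap 1.003
lean xy deg 0.13 0.05 radial 0.13 left 0.03
tcp mac [  2.1 -70.9  62.2]
slope deg [-0.05 -0.01] n 17869 zmean 78.6
((2.1857547760009766, -63.07615661621094), (44.98414611816406, 107.62972259521484), 0.8096685409545898)
-10 x [-11.6  23. ] mid 5.7 z 78.9
-25 x [-19.5  23.4] mid 1.9 z 78.6
-40 x [-19.4  23.7] mid 2.1 z 78.6
-55 x [-18.8  23.7] mid 2.4 z 78.6
-70 x [-19.   23.5] mid 2.2 z 78.6
-85 x [-19.1  24.1] mid 2.5 z 78.6
-100 x [-18.8  24. ] mid 2.6 z 78.6
-115 x [-8.2 13.9] mid 2.9 z 78.5
far end y -11.5 near -114.3
```

View pics/w16.png

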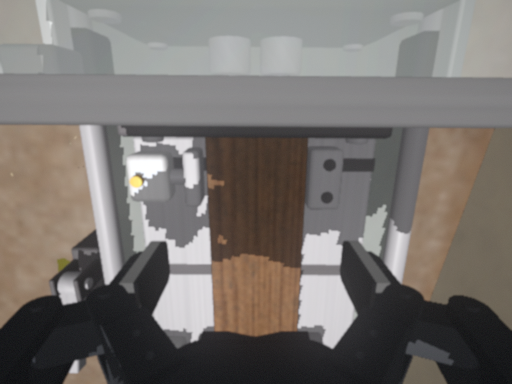

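jog_arm(motion=[[0, 0, 3, 0, 0], [0, 0, 3, 0, 0], [0.3, -2.5, 1, 0, 100], [0.5, -3.5, 0, 0, 255], [0.4, -3.5, 0, 0, 255], [0.3, -3.0, 0, 0, 255], [0, 0, 0, 0, 255], [0, 0, 0, 0, 255]])

```text
t: 16.17
tcp_pos: [0.5486, 0.035, 0.1342]
tool_rot: [0.652, 0.758, 0.0, 0.001]
force: [-0.5, -0.3, -0.8]
finger_gap: 0.144
```

```bash
python3 rail.py w17 .06 .11
```

```text
16.1667 [-0.14   0.562  1.713 -0.     0.864 -0.289] tcp [0.5486 0.035  0.1342] yaw 8.6 F [-0.5 -0.3 -0.8] gap 0.144
lean xy deg 0.09 -0.03 radial 0.09 left -0.01
tcp mac [  -0.4 -199.9  134.2]
slope deg [-0.05 -0.01] n 9554 zmean 78.6
((2.789417266845703, -108.67303466796875), (44.60443878173828, 82.04898834228516), 0.04560975357890129)
-70 x [-19.2  24. ] mid 2.4 z 78.5
-85 x [-18.7  24.5] mid 2.9 z 78.7
-100 x [-18.3  24.2] mid 3.0 z 78.6
-115 x [-18.2  24.4] mid 3.1 z 78.6
-130 x [-18.6  23.9] mid 2.6 z 78.7
-145 x [-18.6  24.8] mid 3.1 z 78.7
far end y -68.3 near -149.1
```

View pics/w17.png

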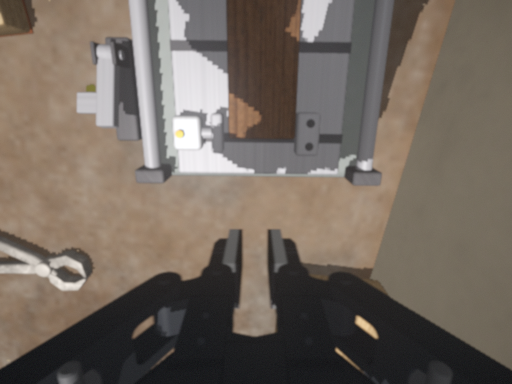

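jog_arm(motion=[[0.3, 0, -2.5, 0, 255], [0, 0, -2.5, 0, 255], [0, 0, -1.4, 0, 255], [0, 0, 0, 0, 255], [0, 0, 0, 0, 255]])

```text
t: 16.63
tcp_pos: [0.5522, 0.0398, 0.0689]
tool_rot: [0.65, 0.76, 0.001, 0.002]
force: [0.6, 0.5, 0.5]
finger_gap: 0.003
```

```bash
python3 rail.py w18 .06 .11
```

```text
16.6333 [-1.300e-01  6.720e-01  1.743e+00  1.000e-03  7.220e-01 -2.860e-01] tcp [0.5522 0.0398 0.0689] yaw 8.9 F [0.6 0.5 0.5] gap 0.003
lean xy deg 0.26 -0.01 radial 0.26 left 0.03
tcp mac [   3.7 -195.6   68.9]
slope deg [0.   0.01] n 16716 zmean 78.6
((2.8250083923339844, -115.97445678710938), (44.95796203613281, 68.0433578491211), 0.13748212158679962)
-85 x [-19.1  23.9] mid 2.4 z 78.6
-100 x [-18.6  24.5] mid 3.0 z 78.6
-115 x [-18.5  24.2] mid 2.8 z 78.7
-130 x [-18.3  24.1] mid 2.9 z 78.6
-145 x [-18.7  24.3] mid 2.8 z 78.7
far end y -82.5 near -149.0
```

View pics/w18.png

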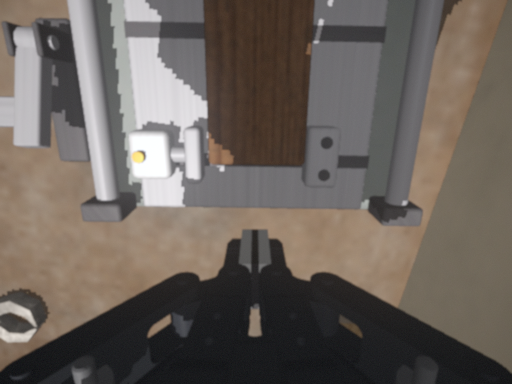

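jog_arm(motion=[[-0.2, 1.5, 0, 0, 255], [-0.2, 1.2, 0, 0, 255], [0, 0, 0, 0, 255], [0, 0.5, 0, 0, 255], [0, 0, 0, 0, 255]])

```text
t: 17.1
tcp_pos: [0.55, 0.0745, 0.0729]
tool_rot: [0.648, 0.761, 0.003, 0.005]
force: [0.1, -1.4, -0.4]
finger_gap: -0.0
```

```bash
python3 rail.py w19 .06 .11|egrep "tcp|end|F"
```

```text
17.1 [-0.066  0.665  1.742 -0.002  0.723 -0.224] tcp [0.55   0.0745 0.0729] yaw 9.15 F [ 0.1 -1.4 -0.4] gap -0.0
tcp mac [   6.2 -161.    72.9]
far end y -47.0 near -147.8
```

jog_arm(motion=[[-0.2, 0.5, -0.2, 0, 255], [-0.1, 0.5, 0, 0, 255]])

```text
t: 17.32
tcp_pos: [0.5514, 0.0751, 0.0736]
tool_rot: [0.645, 0.764, -0.001, 0.013]
force: [1.8, -20.8, -0.1]
finger_gap: -0.004
```

```bash
python3 rail.py w20 .06 .11|egrep "tcp|end|F|mid"
```

```text
17.3167 [-0.056  0.664  1.743 -0.026  0.714 -0.206] tcp [0.5514 0.0751 0.0736] yaw 9.68 F [  1.8 -20.8  -0.1] gap -0.004
tcp mac [   7.6 -160.5   73.6]
-55 x [-18.7  24.1] mid 2.7 z 78.8
-70 x [-18.3  24.5] mid 3.1 z 78.9
-85 x [-17.9  25. ] mid 3.5 z 79.0
-100 x [-18.1  24.8] mid 3.3 z 79.0
-115 x [-17.8  25.2] mid 3.7 z 79.2
-130 x [-16.9  25.3] mid 4.2 z 79.2
-145 x [-16.3  25.8] mid 4.7 z 79.3
far end y -46.6 near -147.7
```

jog_arm(motion=[[0.1, -1.0, 0, 0, 255], [-1.2, -0.3, 0, -1.5, 255], [0, 0, 0, 0, 255], [0, 0, 0, 0, 255]])

```text
t: 17.7
tcp_pos: [0.5433, 0.0584, 0.0754]
tool_rot: [0.657, 0.754, 0.001, 0.016]
force: [-0.1, -0.4, 0.3]
finger_gap: 0.004
```

```bash
python3 rail.py w21 .06 .11|egrep "tcp|end|F|mid|lean"
```

```text
17.7 [-0.088  0.651  1.772 -0.027  0.692 -0.205] tcp [0.5433 0.0584 0.0754] yaw 7.9 F [-0.1 -0.4  0.3] gap 0.004
lean xy deg 1.44 -1.13 radial 1.54 left -1.0
tcp mac [  -2.6 -176.    75.4]
-70 x [-18.4  24.1] mid 2.9 z 78.6
-85 x [-18.1  24.8] mid 3.4 z 78.6
-100 x [-17.3  25.2] mid 3.9 z 78.6
-115 x [-17.1  25.3] mid 4.1 z 78.6
-130 x [-17.2  25.4] mid 4.1 z 78.5
-145 x [-16.5  26. ] mid 4.8 z 78.7
far end y -61.8 near -148.4
```

jog_arm(motion=[[-0.3, 1.2, -0.5, 0, 255], [-0.2, 0.4, 0, 0, 255], [0, 0, 0, 0, 255]])

```text
t: 18.0
tcp_pos: [0.5388, 0.0728, 0.0699]
tool_rot: [0.654, 0.756, -0.002, 0.018]
force: [-0.1, -4.9, 3.8]
finger_gap: 0.001
```

```bash
python3 rail.py w22 .06 .11|egrep "tcp|end|F|mid|lean"
```

```text
18.0 [-0.058  0.659  1.781 -0.04   0.676 -0.171] tcp [0.5388 0.0728 0.0699] yaw 8.25 F [-0.1 -4.9  3.8] gap 0.001
lean xy deg 1.45 -1.51 radial 1.53 left -1.42
tcp mac [  -5.1 -161.2   69.9]
-55 x [-19.   23.5] mid 2.2 z 78.6
-70 x [-18.9  23.7] mid 2.4 z 78.6
-85 x [-18.8  24. ] mid 2.6 z 78.6
-100 x [-18.2  24.1] mid 3.0 z 78.6
-115 x [-18.4  24.1] mid 2.8 z 78.6
-130 x [-18.2  24.4] mid 3.1 z 78.7
-145 x [-17.9  24.8] mid 3.4 z 78.7
far end y -48.5 near -147.7
```

One more gentle push with a −x bias, then back off.

jog_arm(motion=[[-0.4, 0.4, 0, 0, 255], [-0.3, 0.3, 0, 0, 255]])

```text
t: 18.22
tcp_pos: [0.5375, 0.0729, 0.0706]
tool_rot: [0.65, 0.76, -0.004, 0.027]
force: [3.6, -17.3, -0.2]
finger_gap: 0.001
```

```bash
python3 rail.py w23 .06 .11|egrep "tcp|end|F|mid|lean"
```

```text
18.2167 [-0.049  0.655  1.79  -0.064  0.66  -0.155] tcp [0.5375 0.0729 0.0706] yaw 8.98 F [  3.6 -17.3  -0.2] gap 0.001
lean xy deg 2.05 -2.36 radial 2.16 left -2.26
tcp mac [  -6.4 -160.9   70.6]
-55 x [-19.6  23.1] mid 1.8 z 78.8
-70 x [-19.7  23.1] mid 1.7 z 78.8
-85 x [-19.3  23.2] mid 2.0 z 78.9
-100 x [-19.3  23.1] mid 1.9 z 79.0
-115 x [-19.8  23.1] mid 1.6 z 79.0
-130 x [-19.5  23. ] mid 1.8 z 79.1
-145 x [-19.5  23.3] mid 1.9 z 79.1
far end y -48.0 near -147.7
```

jog_arm(motion=[[0.1, -1.2, 0, 0, 255], [0.1, -1.0, 0.5, 0, 255], [0, 0, 3, 0, 255], [0, 0, 3.5, 0, 255], [0, 0, 3.5, 0, 255], [0, 0, 3.5, 0, 255], [0, 0, 3.5, 0, 255], [0, 0, 3, 0, 255], [0, 0, 0, 0, 255]])

```text
t: 19.02
tcp_pos: [0.5341, 0.0552, 0.2815]
tool_rot: [0.648, 0.762, -0.005, 0.02]
force: [1.3, 0.3, -0.0]
finger_gap: 0.0
```

```bash
python3 rail.py w24 .06 .11|egrep "tcp|end|F|mid|lean"
```

```text
19.0167 [-0.088  0.342  1.606 -0.034  1.168 -0.236] tcp [0.5341 0.0552 0.2815] yaw 9.27 F [ 1.3  0.3 -0. ] gap 0.0
lean xy deg 1.36 -1.91 radial 1.52 left -1.78
tcp mac [ -12.1 -178.   281.5]
-25 x [-18.8  23.4] mid 2.3 z 78.7
-40 x [-19.5  22.2] mid 1.4 z 78.7
-55 x [-19.2  23. ] mid 1.9 z 78.6
-70 x [-20.   22.2] mid 1.1 z 78.5
-85 x [-19.6  23.1] mid 1.7 z 78.6
-100 x [-19.3  22. ] mid 1.3 z 78.6
-115 x [-20.2  22.8] mid 1.3 z 78.4
-130 x [-19.8  23.7] mid 1.9 z 78.7
-145 x [-19.6  23.5] mid 2.0 z 78.6
far end y -12.9 near -149.0
```

View pics/w24.png

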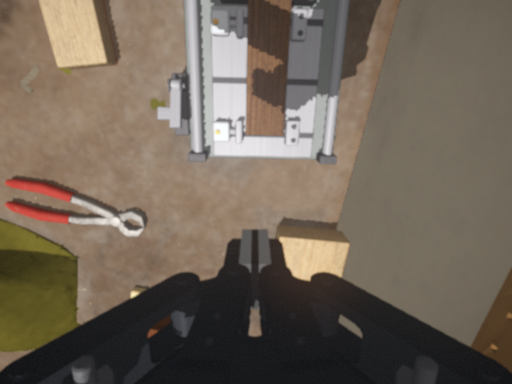

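jog_arm(motion=[[-0.3, 3.8, 0, 0, 255], [-0.3, 3.8, 0, -0.2, 255], [-0.3, 3.8, 0, -0.2, 255], [-0.3, 3.8, 0, -0.2, 255], [-0.3, 3.8, 0, -0.2, 255], [-0.3, 3.8, 0, -0.2, 255], [-0.3, 3.8, 0, -0.2, 255], [-0.3, 2.5, 0, 0, 255], [0, 0, 0, 0, 255], [0, 0, 0, 0, 255]])

```text
t: 19.9
tcp_pos: [0.4947, 0.3591, 0.2633]
tool_rot: [0.656, 0.754, -0.017, 0.008]
force: [-0.2, -0.4, -0.5]
finger_gap: 0.001
```

```bash
python3 - <<'E'
from st import *
st(); print('tcp mac',mac(sense()['tcp_pos'])); cam('wrist','w25'); s=cam('top','t25'); W=world(s); fit(W,reg(W,.4,.62,.2,.4,.17,.2),'handle')
E
```

```text
19.9 [ 0.459  0.488  1.409 -0.03   1.27   0.33 ] tcp [0.4947 0.3591 0.2633] yaw 7.91 F [-0.2 -0.4 -0.5] gap 0.001
lean xy deg -0.58 -2.09 radial -1.45 left -1.62
tcp mac [-0.01101662  0.1284589   0.26334664]
handle 196 c [513.3 303.7] size [127.   15.7] ang 7.16 pca -172.26 z 0.1892 mean [0.5121 0.3021]
```

View pics/w25.png

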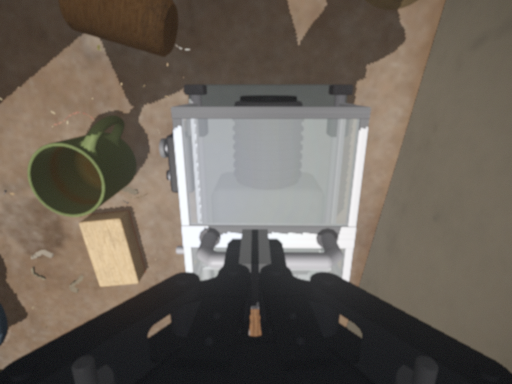

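View pics/t25.png

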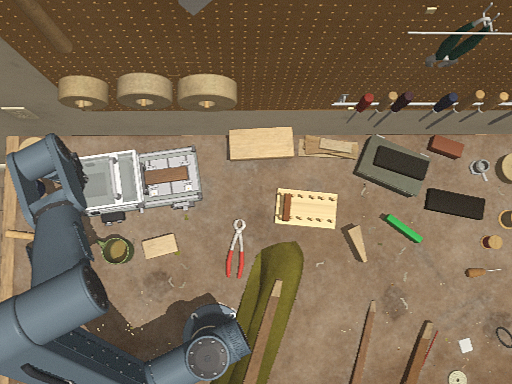

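jog_arm(motion=[[0.8, 0, -2.5, 0, 255], [0.4, 0, -2.5, 0, 255], [0, 0, -2.5, 0, 255], [0, 0, -1, 0, 255], [0, 0, 0, 0, 255], [0, 0, 0, 0, 255]])

```text
t: 20.5
tcp_pos: [0.5092, 0.3494, 0.1765]
tool_rot: [0.661, 0.75, -0.018, 0.009]
force: [-0.4, -0.1, 0.9]
finger_gap: 0.003
```

```bash
python3 st.py;python3 -c "
from h import *
print(mac(sense()['tcp_pos']))"
```

```text
20.5 [ 0.435  0.593  1.481 -0.034  1.093  0.325] tcp [0.5092 0.3494 0.1765] yaw 7.24 F [-0.4 -0.1  0.9] gap 0.003
lean xy deg -0.61 -2.18 radial -1.47 left -1.72
[0.00213565 0.11697294 0.17645228]
```

jog_arm(motion=[[0, 0, -1.3, 0, 255], [0, -1.0, 0, 0, 255], [0, 0, 0, 0, 255]])

```text
t: 20.75
tcp_pos: [0.5116, 0.3378, 0.167]
tool_rot: [0.661, 0.75, -0.016, 0.01]
force: [0.8, 0.4, 0.3]
finger_gap: -0.001
```

```bash
python3 st.py;python3 -c "
from h import *
print(mac(sense()['tcp_pos']));cam('wrist','w26')"
```

```text
20.75 [ 0.417  0.597  1.505 -0.035  1.059  0.309] tcp [0.5116 0.3378 0.167 ] yaw 7.15 F [0.8 0.4 0.3] gap -0.001
lean xy deg -0.33 -2.08 radial -1.14 left -1.77
[0.00295961 0.10516879 0.16695723]
```

View pics/w26.png

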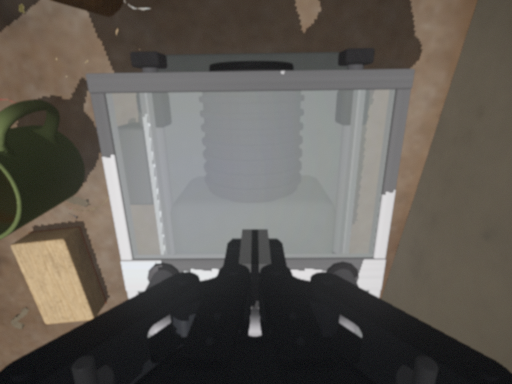

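jog_arm(motion=[[0.1, -1.2, 0, 0, 255], [0.1, -1.2, 0, 0, 255], [0.1, -1.2, 0, 0, 255], [0.1, -1.2, 0, 0, 255]])

```text
t: 21.13
tcp_pos: [0.5174, 0.2918, 0.1706]
tool_rot: [0.661, 0.75, -0.009, 0.009]
force: [0.6, 4.4, -3.2]
finger_gap: -0.007
```

```bash
python3 st.py;python3 -c "
from h import *
print(mac(sense()['tcp_pos']))"
```

```text
21.1333 [ 0.338  0.564  1.563 -0.029  1.021  0.228] tcp [0.5174 0.2918 0.1706] yaw 7.2 F [ 0.6  4.4 -3.2] gap -0.007
lean xy deg 0.13 -1.47 radial -0.37 left -1.42
[0.00262928 0.05879969 0.17064034]
```

jog_arm(motion=[[0.2, -1.4, -0.3, 0, 255], [0.2, -1.4, -0.2, 0, 255], [0.2, -1.4, -0.1, 0, 255], [0.2, -1.4, -0.1, 0, 255], [0.2, -1.4, -0.1, 0, 255]])

```text
t: 21.55
tcp_pos: [0.5285, 0.2187, 0.1678]
tool_rot: [0.662, 0.749, -0.003, 0.008]
force: [-0.6, 4.2, 2.6]
finger_gap: 0.001
```

```bash
python3 st.py;python3 -c "
from h import *
print(mac(sense()['tcp_pos']))"
```

```text
21.55 [ 0.206  0.538  1.631 -0.021  0.969  0.096] tcp [0.5285 0.2187 0.1678] yaw 7.05 F [-0.6  4.2  2.6] gap 0.001
lean xy deg 0.47 -0.94 radial 0.27 left -1.01
[ 0.00395999 -0.0151413   0.16784418]
```

jog_arm(motion=[[0.2, -1.2, -0.1, 0, 255], [0.2, -1.2, -0.1, 0, 255], [0.2, -1.2, -0.1, 0, 255]])

```text
t: 21.8
tcp_pos: [0.534, 0.1817, 0.1675]
tool_rot: [0.664, 0.748, -0.0, 0.006]
force: [-3.7, 15.2, 8.2]
finger_gap: 0.005
```

```bash
python3 st.py;python3 -c "
from h import *
print(mac(sense()['tcp_pos']))"
```

```text
21.8 [ 0.135  0.527  1.654 -0.012  0.953  0.023] tcp [0.534  0.1817 0.1675] yaw 6.79 F [-3.7 15.2  8.2] gap 0.005
lean xy deg 0.5 -0.48 radial 0.43 left -0.55
[ 0.0045063  -0.05259742  0.16751942]
```

jog_arm(motion=[[0.2, -1.1, 0, 0, 255], [0.1, -1.0, 0, 0, 255]])

```text
t: 21.97
tcp_pos: [0.5365, 0.1628, 0.1679]
tool_rot: [0.665, 0.746, 0.004, 0.003]
force: [1.4, 8.3, -3.5]
finger_gap: 0.006
```

```bash
python3 st.py;python3 -c "
from h import *
print(mac(sense()['tcp_pos']))"
```

```text
21.9667 [ 9.500e-02  5.220e-01  1.665e+00  1.000e-03  9.460e-01 -2.000e-02] tcp [0.5365 0.1628 0.1679] yaw 6.57 F [ 1.4  8.3 -3.5] gap 0.006
lean xy deg 0.51 0.1 radial 0.52 left 0.05
[ 0.00444758 -0.07157088  0.16790236]
```

jog_arm(motion=[[0.1, -0.9, 0, 0, 255], [0.1, -0.5, 0, 0, 255]])

```text
t: 22.13
tcp_pos: [0.5375, 0.155, 0.1682]
tool_rot: [0.669, 0.743, 0.01, -0.004]
force: [-4.3, 34.5, 1.2]
finger_gap: 0.001
```

```bash
python3 st.py;python3 -c "
from h import *
print(mac(sense()['tcp_pos']))"
```

```text
22.1333 [ 0.07   0.518  1.671  0.025  0.943 -0.05 ] tcp [0.5375 0.155  0.1682] yaw 6.03 F [-4.3 34.5  1.2] gap 0.001
lean xy deg 0.44 1.21 radial 0.53 left 1.18
[ 0.00438945 -0.07949319  0.16815243]
```

jog_arm(motion=[[-0.1, 1.0, 0, 0, 255], [-0.2, 1.5, 0, 0, 255], [0, 0.5, 2, 0, 255], [0, 0, 3, 0, 255], [0, 0, 3, 0, 255], [0, 0, 3, 0, 255], [0, 0, 0, 0, 255]])

```text
t: 22.72
tcp_pos: [0.5308, 0.1759, 0.2783]
tool_rot: [0.669, 0.743, 0.001, -0.004]
force: [0.5, 0.7, 0.7]
finger_gap: -0.003
```

```bash
python3 - <<'E'
from st import *
st(); cam('scene','s27'); s=cam('top','t27'); cam('wrist','w27'); W=world(s); M=mac(W); crop('s27','s27c',120,260,180,330,5);crop('t27','t27m',130,240,60,220,5)
m=(abs(M[...,0])<.06)&(abs(M[...,1]+.09)<.04)&(M[...,2]>.17)&(M[...,2]<.2); print(m.sum(), M[m].mean(0) if m.any() else '')
E
```

```text
22.7167 [0.116 0.386 1.542 0.008 1.217 0.007] tcp [0.5308 0.1759 0.2783] yaw 6.05 F [0.5 0.7 0.7] gap -0.003
lean xy deg -0.25 0.43 radial -0.2 left 0.45
176 [-0.00192965 -0.09504835  0.18880673]
```

View pics/t27m.png

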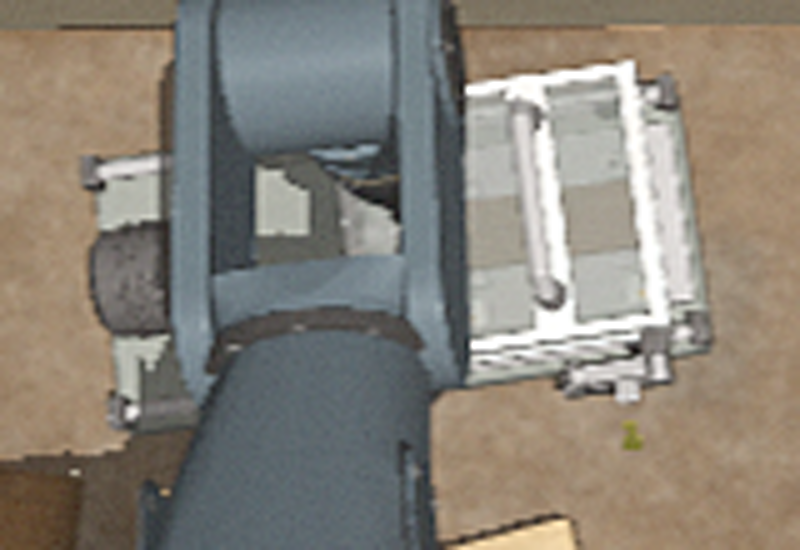

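View pics/s27c.png

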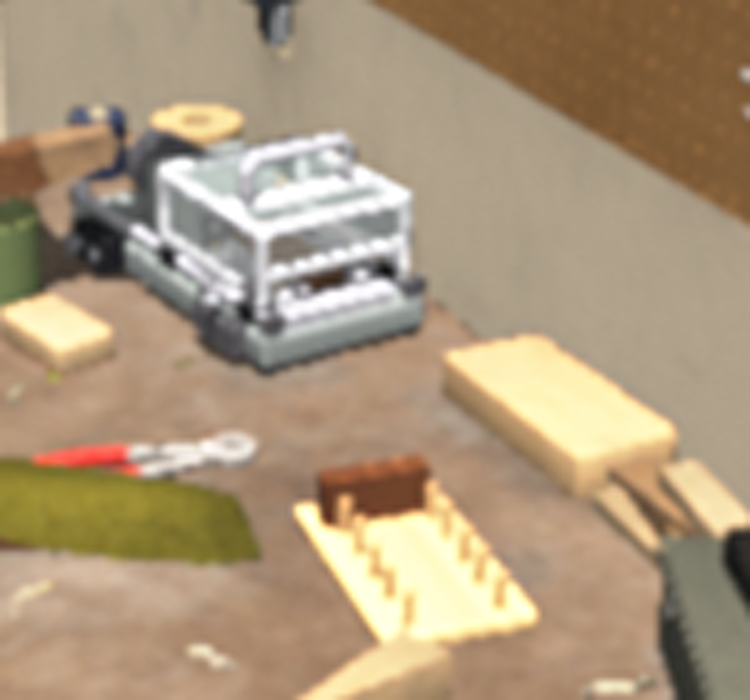

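View pics/w27.png

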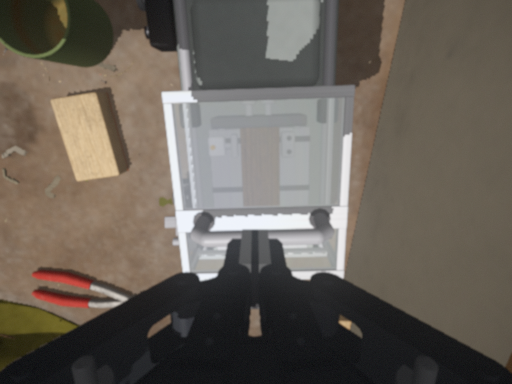

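jog_arm(motion=[[0.3, -2.4, 0, 0, 255], [0.3, -2.4, 0, 0, 255], [0.3, -2.4, 0, 0, 255], [0, 0, -3, 0, 255], [0, 0, -3, 0, 255], [0, 0, -2.5, 0, 255], [0, 0, 0, 0, 255], [0, 0, 0, 0, 255]])

```text
t: 23.53
tcp_pos: [0.5278, 0.0948, 0.1726]
tool_rot: [0.669, 0.743, -0.013, -0.015]
force: [0.5, 0.9, -0.8]
finger_gap: 0.001
```

```bash
python3 st.py;python3 -c "
from h import *
print(mac(sense()['tcp_pos']))"
```

```text
23.5333 [-3.000e-02  5.030e-01  1.686e+00 -1.000e-03  9.910e-01 -1.350e-01] tcp [0.5278 0.0948 0.1726] yaw 6.03 F [ 0.5  0.9 -0.8] gap 0.001
lean xy deg -2.27 0.03 radial -2.27 left -0.04
[-0.01314453 -0.13785979  0.17260488]
```

jog_arm(motion=[[0, 1.5, -0.3, 0, 255], [0, 0.9, 0, 0, 255], [-0.1, 0.4, 0, 0, 255], [-0.1, 0.3, 0, 0, 255]])

```text
t: 23.87
tcp_pos: [0.5264, 0.1216, 0.1693]
tool_rot: [0.668, 0.744, -0.017, -0.012]
force: [3.1, -16.7, -9.5]
finger_gap: -0.002
```

```bash
python3 st.py;python3 -c "
from h import *
print(mac(sense()['tcp_pos']))"
```

```text
23.8667 [ 0.025  0.514  1.677 -0.011  0.991 -0.077] tcp [0.5264 0.1216 0.1693] yaw 6.21 F [  3.1 -16.7  -9.5] gap -0.002
lean xy deg -2.33 -0.59 radial -2.35 left -0.53
[-0.01102594 -0.11107003  0.16927289]
```

jog_arm(motion=[[0.1, -1.2, 0, 0, 255], [0.1, -1.0, 0, 0, 255], [0, 0, 3, 0, 255], [0, 0, 3.5, 0, 255], [0, -3, 3.5, 0, 255], [0, -4, 0, 0, 255], [0, -4, 0, 0, 255], [0, -4, 0, 0, 255], [0, 0, 0, 0, 255], [0, 0, 0, 0, 255]])

```text
t: 24.7
tcp_pos: [0.53, -0.0574, 0.2797]
tool_rot: [0.667, 0.745, -0.012, -0.006]
force: [0.1, -0.1, 0.5]
finger_gap: 0.001
```

```bash
python3 - <<'E'
from st import *
st(); cam('scene','s28'); s=cam('top','t28'); cam('wrist','w28'); W=world(s); M=mac(W); crop('t28','t28m',130,240,60,220,5)
m=(abs(M[...,0])<.06)&(abs(M[...,1]+.09)<.04)&(M[...,2]>.17)&(M[...,2]<.2); print(m.sum(), M[m].mean(0) if m.any() else '')
E
```

```text
24.7 [-0.308  0.356  1.587 -0.018  1.218 -0.412] tcp [ 0.53   -0.0574  0.2797] yaw 6.35 F [ 0.1 -0.1  0.5] gap 0.001
lean xy deg -1.39 -0.59 radial -1.15 left -0.99
174 [-0.00097011 -0.09175308  0.18854838]
```

View pics/t28m.png

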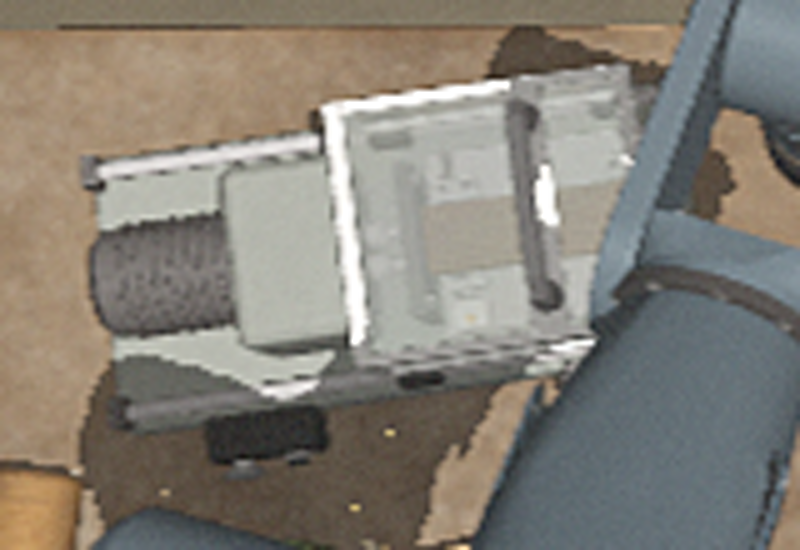

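View pics/w28.png

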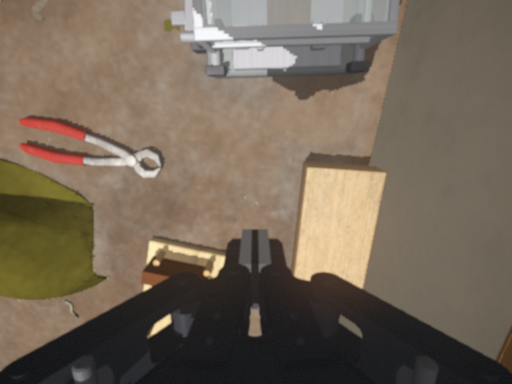

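jog_arm(motion=[[-0.1, 3.8, 0, 0, 255], [-0.1, 3.8, 0, 0, 255], [-0.1, 3.8, 0, 0, 255], [-0.1, 2.8, 0, 0, 255], [0, 0, -3, 0, 255], [0, 0, -3, 0, 255], [0, 0, -2.5, 0, 255], [0, 0, 0, 0, 255], [0, 0, 0, 0, 255]])

```text
t: 25.6
tcp_pos: [0.522, 0.1073, 0.1926]
tool_rot: [0.658, 0.753, -0.01, -0.007]
force: [0.6, 0.6, 0.3]
finger_gap: 0.001
```

```bash
python3 st.py;python3 -c "
from h import *
print(mac(sense()['tcp_pos']))"
```

```text
25.6 [-0.004  0.465  1.687 -0.007  1.012 -0.133] tcp [0.522  0.1073 0.1926] yaw 7.63 F [0.6 0.6 0.3] gap 0.001
lean xy deg -1.32 -0.32 radial -1.32 left -0.33
[-0.01722226 -0.12470326  0.19260876]
```

jog_arm(motion=[[0.8, -0.3, -2.4, 0, 255], [0, 0, 0, 0, 255], [0, 1.2, 0, 0, 255], [0, 0, 0, 0, 255]])

```text
t: 25.93
tcp_pos: [0.5315, 0.1197, 0.1727]
tool_rot: [0.658, 0.753, -0.008, -0.006]
force: [0.2, 0.2, 0.2]
finger_gap: -0.001
```

```bash
python3 st.py;python3 -c "
from h import *
print(mac(sense()['tcp_pos']))"
```

```text
25.9333 [ 0.019  0.506  1.679 -0.005  0.975 -0.114] tcp [0.5315 0.1197 0.1727] yaw 7.77 F [0.2 0.2 0.2] gap -0.001
lean xy deg -1.09 -0.26 radial -1.09 left -0.24
[-0.0062351  -0.11371372  0.17267674]
```

jog_arm(motion=[[-0.1, 0.5, 0, 0, 255], [-0.1, 0.5, 0, 0, 255]])

```text
t: 26.1
tcp_pos: [0.5317, 0.1226, 0.1742]
tool_rot: [0.654, 0.756, -0.013, 0.003]
force: [5.5, -24.9, -17.4]
finger_gap: 0.002
```

```bash
python3 st.py;python3 -c "
from h import *
print(mac(sense()['tcp_pos']))"
```

```text
26.1 [ 0.034  0.505  1.677 -0.028  0.974 -0.094] tcp [0.5317 0.1226 0.1742] yaw 8.24 F [  5.5 -24.9 -17.4] gap 0.002
lean xy deg -0.75 -1.34 radial -0.79 left -1.31
[-0.00564237 -0.11083824  0.17419721]
```

jog_arm(motion=[[-0.1, 0.5, 0, 0, 255]])

```text
t: 26.18
tcp_pos: [0.5317, 0.1223, 0.1744]
tool_rot: [0.653, 0.757, -0.017, 0.008]
force: [3.2, -17.4, -9.3]
finger_gap: 0.001
```

```bash
python3 st.py;python3 -c "
from h import *
print(mac(sense()['tcp_pos']))"
```

```text
26.1833 [ 0.041  0.505  1.677 -0.042  0.973 -0.084] tcp [0.5317 0.1223 0.1744] yaw 8.49 F [  3.2 -17.4  -9.3] gap 0.001
lean xy deg -0.61 -2.03 radial -0.7 left -2.01
[-0.00563352 -0.11112527  0.17442476]
```

jog_arm(motion=[[0.1, -1.2, 0, 0, 255], [0.1, -1.0, 0, 0, 255], [0, 0, 3, 0, 255], [0, 0, 3, 0, 255], [0, 2, 2, 0, 255], [-0.2, 3.2, 0, 0, 255], [-0.2, 3.2, 0, 0, 255], [0, 0, 0, 0, 255], [0, 0, 0, 0, 255]])

```text
t: 26.93
tcp_pos: [0.5312, 0.186, 0.2701]
tool_rot: [0.655, 0.756, -0.01, 0.012]
force: [-1.0, -0.6, -0.7]
finger_gap: 0.002
```

```bash
python3 - <<'E'
from st import *
st(); print(mac(sense()['tcp_pos'])); s=cam('top','t29'); W=world(s); M=mac(W)
m=(abs(M[...,0])<.06)&(abs(M[...,1]+.09)<.04)&(M[...,2]>.17)&(M[...,2]<.2); print(m.sum(), M[m].mean(0) if m.any() else '')
E
```

```text
26.9333 [ 0.155  0.402  1.541 -0.034  1.199  0.025] tcp [0.5312 0.186  0.2701] yaw 8.17 F [-1.  -0.6 -0.7] gap 0.002
lean xy deg 0.29 -1.77 radial 0.01 left -1.79
[ 0.00225086 -0.04796092  0.27013018]
174 [-0.00137174 -0.09173485  0.18863574]
```

jog_arm(motion=[[0, 0, -3, 0, 255], [0, 0, -3, 0, 255], [0, 0, -3, 0, 255], [0, 0, -0.8, 0, 255], [0, 0, 0, 0, 255], [0, 0, 0, 0, 255]])

```text
t: 27.48
tcp_pos: [0.5331, 0.1826, 0.1743]
tool_rot: [0.657, 0.754, -0.006, 0.015]
force: [-0.9, 0.7, 0.1]
finger_gap: 0.001
```

```bash
python3 st.py;python3 -c "
from h import *
print(mac(sense()['tcp_pos']))"
```

```text
27.4833 [ 0.148  0.518  1.648 -0.037  0.966  0.031] tcp [0.5331 0.1826 0.1743] yaw 7.89 F [-0.9  0.7  0.1] gap 0.001
lean xy deg 0.8 -1.64 radial 0.54 left -1.74
[ 0.00375341 -0.05158709  0.17427265]
```

jog_arm(motion=[[0.1, -1.0, -0.4, 0, 255], [0.1, -1.0, 0, 0, 255], [0.1, -0.6, 0, 0, 255], [0.1, -0.4, 0, 0, 255]])

```text
t: 27.82
tcp_pos: [0.5383, 0.1548, 0.1735]
tool_rot: [0.659, 0.752, -0.0, 0.012]
force: [-2.4, 26.4, -8.0]
finger_gap: -0.001
```

```bash
python3 st.py;python3 -c "
from h import *
print(mac(sense()['tcp_pos']))"
```

```text
27.8167 [ 0.09   0.512  1.664 -0.022  0.949 -0.03 ] tcp [0.5383 0.1548 0.1735] yaw 7.58 F [-2.4 26.4 -8. ] gap -0.001
lean xy deg 1.01 -0.93 radial 0.93 left -1.01
[ 0.0051678  -0.07980648  0.17351955]
```

At the stop again. Backing off, lifting clear and checking.

jog_arm(motion=[[-0.1, 1.2, 0, 0, 255], [-0.1, 1.2, 0, 0, 255], [0, 0, 3, 0, 255], [0, 0, 3.5, 0, 255], [0, 0, 3.5, 0, 255], [0, 2, 2, 0, 255], [0, 0, 0, 0, 255], [0, 0, 0, 0, 255]])

```text
t: 28.48
tcp_pos: [0.5374, 0.1987, 0.3035]
tool_rot: [0.66, 0.751, 0.001, 0.016]
force: [-0.2, -0.5, -0.4]
finger_gap: -0.003
```

```bash
python3 - <<'E'
from st import *
st(); s=cam('top','t30'); cam('wrist','w30'); W=world(s); M=mac(W)
m=(abs(M[...,0])<.06)&(abs(M[...,1]+.09)<.04)&(M[...,2]>.17)&(M[...,2]<.2); print(m.sum(), M[m].mean(0) if m.any() else '')
E
```

```text
28.4833 [ 0.171  0.373  1.488 -0.024  1.258  0.048] tcp [0.5374 0.1987 0.3035] yaw 7.46 F [-0.2 -0.5 -0.4] gap -0.003
lean xy deg 1.46 -1.07 radial 1.25 left -1.31
175 [-0.00194626 -0.09496704  0.18835998]
```

View pics/t30.png

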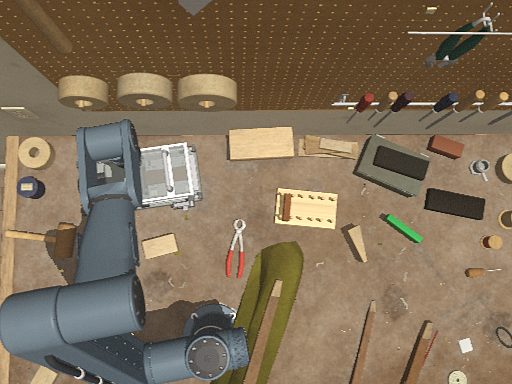

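View pics/w30.png

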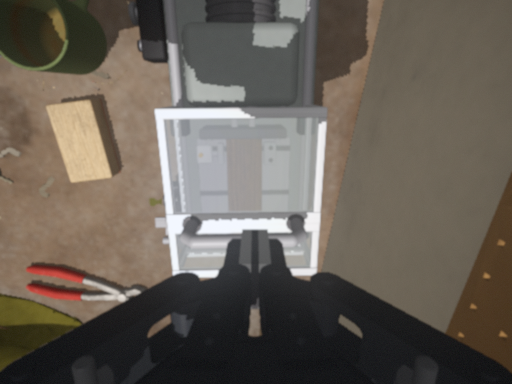

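The wrist picture shows the guard shut, with the rail flat against the plate between the guides (columns 228–262, rows 137–210). The top picture shows the offcut still in the rack near (286, 207). The arm is clear of everything, so I'm handing in.

```bash
python3 -c "
from station import *
print(sign_off())"
```

```text
the job is handed in; nothing more can be done
None
```

The rail lies flat in the machine, the guard is shut over it, and the job was handed in at about 28.5 s. I lifted the long rail from the rack, stood it on the bench and tipped it flat. I then laid it between the guides, pushed it against the drill plate and pushed the guard to its stop.

**Last checks**
- **Rail:** Its top measured 78.6 mm, which is right for lying flat on the table. It was parallel to the guides and pressed against the drill plate with about 17 N. It sat about 1–2 mm off the channel's centre line, within the slack. After the guard closed I saw it only through the hood, where it looked unchanged.
- **Guard:** The handle measured 95 mm towards the machine's -y, which is the shut position.
- **Latch:** I judged this from a pull test rather than by seeing the pawl. The first pull, up to 17 N, moved the guard back about 3 mm. That result was unclear, so I pulled again, up to 25 N. It held at the same place, then I pushed it back to the stop. The two positions fit a latch holding at about 0.177 m.
- **Offcut:** It is still standing in its slot in the rack.

**Disagreement:** By my machine pose, the plate face came out about 1.5 mm from its stated position, within the camera calibration error. I therefore seated the rail by contact force rather than by that measurement.

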